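Uncover a detector window: pull, drive and park the captive shield screw

ROBOT

A 6-joint arm with a two-finger parallel gripper is mounted at the origin on the work surface. World frame = base frame: x ahead of the robot, y to its left, z up, the work surface at z = 0. Lengths are in m, angles in rad, forces in N, time in s.
With the tool pointing down it reaches from about 0.3 to 0.775 m from the base axis. Payload 14.6 kg.
Tool frame: the origin (TCP) lies at the very end of the fingers, on their centre line; the grasp point (between the pads) lies 19 mm behind it; x points along the fingers, y is the direction in which the jaws open and shut, and the axes are right-handed (so a half turn about x gives the same grasp; the last joint's range is limited). The gripper opens to 94 mm and grips with 3 to 60 N. Pads are 16 mm wide; open, the fingers measure 119 mm over their backs; the gripper's body (75 mm by 177 mm) begins 78 mm behind the grasp point.
Start: joints at [-1.214, 0.3, 1.521, -0, 1.321, -0.067], TCP at [0.226, -0.501, 0.173] pointing down, gripper open.
Joint ranges: [-3.03, 3.03], [-0.79, 2.21], [0.23, 2.52], [-1.04, 4.18], [0, 3.07], [-2.55, 2.55]. Speed limits (rad/s): [2.22, 2.22, 2.57, 3.14, 3.14, 3.14].

INTERFACE

Orientations are given as [roll, pitch, yaw] about the fixed x, y, z axes, in that order (R = Rz(yaw) Ry(pitch) Rx(roll)).
In Python, from station import ctrl, viewer, hand_in gives the robot as it stands. The module is installed in compiled form; this text tells all that it offers.
- The arm moves only by the tool play_rows, never from a script. Its argument "deltas" is a list that holds one entry, the list of rows, each a list of 7 numbers: the shift along the tool's x, y, z in mm, then the turn, a rotation vector about the tool's x, y, z in rad, then the finger opening in mm, from 0 to 94. In form: [[[dx, dy, dz, ax, ay, az, gripper], ...]]. A call has 1 to 10 rows; each row shifts and turns the commanded pose from where the row before left it, along the tool's axes as they then stand; what a row does not reach is not made up. A row lasts 1/10 s, in which the tool goes at most 50 mm and 8.59 degrees, less where a joint would pass 70% of its speed; a pose out of reach is approached as far as the arm can. A call with a gripper value outside its range is refused whole. The fingers move at their own pace and stop on an object; "grip_force" is the grip in N (left out, the last holds). Time passes only in rows, so rows that do not move let the fingers close. It gives the time, the measured TCP pose, the force and the opening at its end, in the units of the state.
- ctrl.get_obs(): the state, without advancing time (a new reading comes with each control period).
- viewer.camera(name): name is "side" or "top" or "wrist"; returns a dict with "img" (400x640x3 uint8, red, green, blue), "fx", "fy", "cx", "cy" (pixels), "rvec" (rotation vector, rad) and "tvec" (3), from world to camera coordinates, as OpenCV has them. Camera axes: x right, y down, z forward; pixel columns grow to the right and rows downward; lengths in m; the calibration is good to about 2 mm. The wrist camera is an equidistant fisheye: a pixel r from the principal point sees the ray r / f radians off the axis. A picture is of the moment at which its call begins. There is no depth.
- hand_in(): hands the job in, once; it reports no verdict.
The state is a dict: "time_s": time; "qpos": joint angles; "joint_vel": joint speeds; "tau": joint torques, N m; "ee_pos": TCP position; "eef_rot": TCP orientation; "force": force on the tool from outside, world axes, zero at the start; "moment": the same for the moment, N m; "grip_width": finger opening in m.
Only numpy, scipy, OpenCV 4.12 (cv2) and the standard library are available. Lean on these libraries where they do the work, as an engineer would, in place of code of your own. Each camera call takes 0.05 s, during which the arm holds its last target.

TASK

Open the sliding shield of the detector head that lies face up on the bench. Gently pull the brass captive screw up against its spring until its thread catches, drive it counter-clockwise (seen from above) all the way to the end of its thread so that it stays parked up by itself, then slide the shield by its blue tab fully open and let go. Do not force the screw or its thread, do not touch the detector window, and leave everything else where it is.

Things in the scene. Friction and masses are not known exactly. Their poses are not given: they have to be found in the camera images.
- head: The detector head, a fixed grey box 230 (x) x 270 (y) x 70 mm high with black ribs; origin at the centre of its underside, z up. Rails 8 mm high at x = +-61 to +-71 mm guide the shield, a black plate 120 (x) x 167 (y) mm with its top face 80 mm above the bench. The shield slides along the head's +y to open, under an aluminium bridge (176 x 30 mm, top 92 mm up) fixed across the head.
- boss_top (a point): Centre of the top face of the round aluminium boss (diameter 38 mm) in the middle of the bridge, on the screw's axis, 115 mm above the bench; axes as the head's. At (0, 45, 115) mm in the head's frame; fixed. The threaded nut is hidden in the boss.
- screw: The captive screw: knurled brass knob, diameter 28, 24 mm tall, underside 5 mm above the boss when down. Origin on its axis, 45 mm below the boss's top when down (its rise is counted from there); x along the knob's white line, which starts along the head's x. Pulled down by spring and weight: 4.4 N when down, plus 0.2 N per mm of rise. Unless pulled up first it turns under 0.1 rad, then jams.
- knob_grip (a point): Point on the knob's axis, 22 mm above the boss's top when the screw is down, 7 mm below the knob's top: grip at this height or slightly above, so that the fingertips stay clear of the boss. Rises and turns with the screw.
- shank: The screw's steel shank, fixed in the knob (same origin and axes), its lower part hidden: thread, and foot of diameter 8 mm that reaches 6 mm into a hole in the shield when down and so locks it. The thread catches at a rise of 3 to 13 mm, new every time: feel for it; 1.6 mm higher the pull meets a hard stop. In between it turns onto the thread. Over 14 N on thread or foot, any way, damages it.
- screw_turn (a joint): Turn of the screw in rad, counter-clockwise seen from above; 0 at the start, 2.6 at the hard end of the thread. On the thread, from 0.30 to 2.45 rad, the screw climbs 6 mm evenly (1.6 mm of axial play); from 2.45 to 2.6 it is level. Friction (about 0.25 N m) keeps it where it is left once turned 0.5 rad or more. Parked means 2.4 or more; the foot is then clear of the shield.
- tab (a point): Point in the blue tab on the shield, 47 mm above the shield's top face: the tab is 40 mm long along the head's x, 8 mm thick along its y and 55 mm high, its top 135 mm above the bench. While the shield is shut it is 135 mm from the screw's axis towards the head's -y. Axes as the head's.
- shield (a joint): How far the shield is open, in m along the head's +y: 0 shut, 0.065 fully open at the hard stop. Sliding friction about 3 N; it stays where it is left.
- window: The fragile dark-blue detector window, 84 (x) x 50 (y) mm, nearly flush in the head's top face beneath the shut shield; origin at (0, -70, 70) mm in the head's frame.
- dust_cap: Blue plastic cap, diameter 24 mm, 14 mm high, standing loose near the +x edge of the head's top; origin under its centre. Leave alone.
- puck: Steel sample puck, diameter 60 mm, 31 mm high; origin under its centre. Leave alone.
- vial: Amber jar with white cap, diameter 28 mm, 55 mm high; origin under its centre. Leave alone.
- wrench: Steel wrench, 140 mm long, lying between the head and the robot. Leave alone.
- driver: Screwdriver lying on the left of the bench. Leave alone.
- camera_unit: Small camera with black lens, 100 x 44 x 44 mm without its connector, on the right; origin under the centre of its box. Leave alone.
- pin_tray: White plastic tray, 120 x 90 x 30 mm, at the back right. Leave alone.

How it is judged:
By the outcome, as a careful person would: the job done as asked, in the order asked, and still so for the second after the job is handed in, with the robot touching nothing.
It also fails if it takes over 70 s, if anything falls off the work surface, if the arm or the gripper's body presses on something with over 40 N, if the wrist force passes 120 N, or if a joint passes its speed limit or range.

## Working session

There is one attempt and no reset: what is moved stays moved. The work goes in short steps, Python scripts to look and compute and a tool call to move; the robot and the scene stay as the last step left them, time stands still between calls to the robot, and variables do not carry over. Pictures are saved under pics/ and viewed, and the job is handed in when it is done.

Besides the shell and the picture viewer there is one more tool, called by a JSON object that holds its "method" and its "body". play_rows: Moves the arm, as the interface text tells. Its arguments: {"type":"object","properties":{"deltas":{"type":"array","items":{"type":"array","items":{"type":"array","items":{"type":"number"}}}},"grip_force":{"type":"number"}},"required":["deltas"]}

```bash
mkdir -p pics; python3 - <<'E'
from station import ctrl, viewer
import cv2
print(ctrl.get_obs())
for n in ["top","side","wrist"]:
    c=viewer.camera(n); print(n,{k:v for k,v in c.items() if k!="img"})
    cv2.imwrite(f"pics/{n}0.png",c["img"][:,:,::-1])
E
```

```text
{'time_s': 0.0, 'qpos': array([-1.21358392e+00,  3.00483593e-01,  1.52157253e+00, -6.20517882e-06,
        1.32070995e+00, -6.65949164e-02]), 'joint_vel': array([ 3.43362117e-04,  5.85011835e-04,  1.90700940e-04, -4.26399463e-04,
       -5.86965915e-05,  1.79210710e-03]), 'tau': array([ 2.29265161e-04, -5.31799507e+01, -3.52732408e+01,  7.08829612e-02,
        2.43914605e-02, -1.20249942e-04]), 'ee_pos': array([ 0.22607167, -0.50106038,  0.17278312]), 'eef_rot': array([-1.63226922,  1.56962289,  1.9331323 ]), 'force': array([ 0.21685367, -0.15734761,  1.35384709]), 'moment': array([-0.06473011,  0.01863308, -0.01016511]), 'grip_width': 0.09400170633117394}
top {'fx': 458.2550206811751, 'fy': 458.2550206811751, 'cx': 317.1466858886875, 'cy': 206.19910607977914, 'rvec': array([ 2.15154505, -2.14825958,  0.14584279]), 'tvec': array([-0.00356827,  0.54054155,  1.48132411])}
side {'fx': 472.9867511622257, 'fy': 472.9867511622257, 'cx': 317.2952198936906, 'cy': 198.37840247027486, 'rvec': array([ 0.01825072, -2.71607976,  1.52500961]), 'tvec': array([0.54848348, 0.09742106, 1.30945987])}
wrist {'fx': 309.70691628693146, 'fy': 309.70691628693146, 'cx': 321.9544685435508, 'cy': 197.40409712988296, 'rvec': array([-2.45686882,  1.58709785,  0.20008519]), 'tvec': array([-0.55041039, -0.02706661,  0.39058474])}
```

View pics/top0.png

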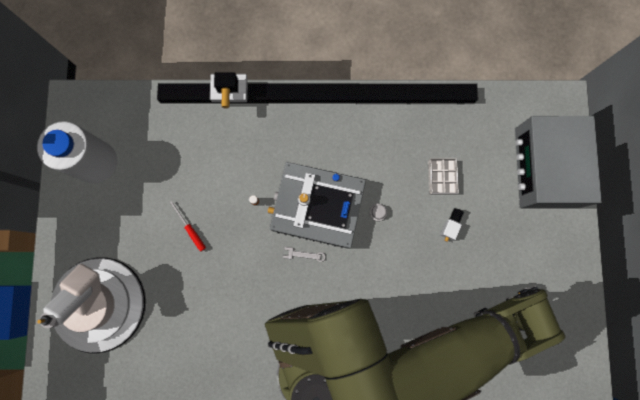

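View pics/side0.png

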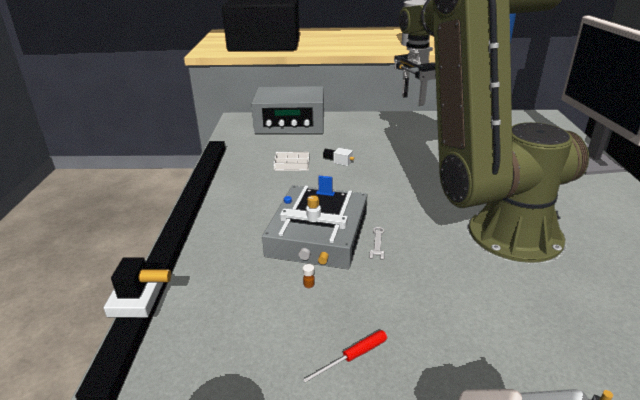

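View pics/wrist0.png

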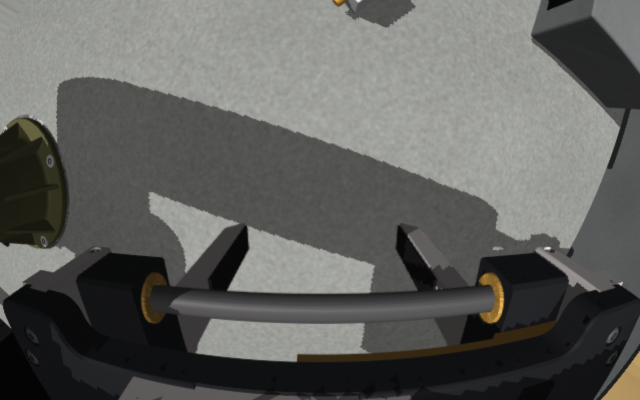

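The top view shows the head around (318,205), with the knob at about (304,198) and the blue tab at about (347,209). The side view shows the knob at (313,203) and the tab at (325,186). Next I'll segment by colour and cast rays.

```bash
cat > h.py <<'E'
import numpy as np, cv2
from scipy.spatial.transform import Rotation as Ro
def ray(c,u,v):
    R=Ro.from_rotvec(c["rvec"]).as_matrix(); o=-R.T@c["tvec"]
    d=R.T@np.array([(u-c["cx"])/c["fx"],(v-c["cy"])/c["fy"],1]); return o,d
def onz(c,u,v,z):
    o,d=ray(c,u,v); return o+d*(z-o[2])/d[2]
def proj(c,p):
    return cv2.projectPoints(np.array([p],float),c["rvec"],c["tvec"],np.array([[c["fx"],0,c["cx"]],[0,c["fy"],c["cy"]],[0,0,1]]),None)[0].ravel()
def tri(a,b):
    A=[];y=[]
    for o,d in(a,b):
        d=d/np.linalg.norm(d);M=np.eye(3)-np.outer(d,d);A.append(M);y.append(M@o)
    return np.linalg.lstsq(np.vstack(A),np.hstack(y),rcond=None)[0]
def blobs(img,lo,hi,roi):
    h=cv2.cvtColor(img,cv2.COLOR_RGB2HSV);m=cv2.inRange(h,lo,hi)
    k=np.zeros_like(m);x0,y0,x1,y1=roi;k[y0:y1,x0:x1]=m[y0:y1,x0:x1]
    n,l,s,c=cv2.connectedComponentsWithStats(k)
    return [(c[i].round(2),s[i],cv2.minAreaRect(np.argwhere(l==i)[:,::-1].astype(np.float32))) for i in range(1,n) if s[i][4]>8]
E
python3 - <<'E'
from station import viewer
from h import *
cs={}
for n,roi in(("top",(260,155,385,250)),("side",(255,165,375,270))):
    c=cs[n]=viewer.camera(n);im=c["img"]
    x0,y0,x1,y1=roi
    cv2.imwrite(f"pics/{n}1.png",cv2.resize(im[y0:y1,x0:x1,::-1],None,fx=6,fy=6,interpolation=cv2.INTER_CUBIC)[:600,:800])
    print(n,"blue");[print(b) for b in blobs(im,(105,120,50),(130,255,255),roi)]
    print(n,"brass");[print(b) for b in blobs(im,(10,90,60),(28,255,255),roi)]
E
```

```text
top blue
(array([335.76, 177.  ]), array([333, 174,   7,   7,  41], dtype=int32), ((336.0, 177.0), (6.0, 6.0), 90.0))
(array([344.61, 209.25]), array([340, 201,  10,  18, 122], dtype=int32), ((344.5639953613281, 209.14797973632812), (7.244861125946045, 17.2624454498291), 10.30484676361084))
top brass
(array([303.41, 197.59]), array([299, 194,   9,   8,  59], dtype=int32), ((303.0, 197.5), (7.0, 8.0), 90.0))
(array([270.56, 209.83]), array([268, 207,   6,   7,  36], dtype=int32), ((270.5, 210.0), (6.0, 5.0), 90.0))
side blue
(array([324.95, 186.13]), array([315, 176,  20,  20, 279], dtype=int32), ((324.5, 185.5), (19.0, 19.0), 90.0))
(array([287.36, 199.28]), array([284, 196,   8,   8,  50], dtype=int32), ((287.5, 199.5), (7.0, 7.0), 90.0))
side brass
(array([312.75, 201.05]), array([307, 195,  12,  13, 134], dtype=int32), ((312.5, 201.0), (12.0, 11.0), 90.0))
(array([322.81, 257.71]), array([318, 252,  11,  13,  99], dtype=int32), ((322.67926025390625, 257.62261962890625), (8.791075706481934, 12.087727546691895), 15.945395469665527))
```

```bash
ls pics
```

```text
side0.png
side1.png
top0.png
top1.png
wrist0.png
```

View pics/top1.png

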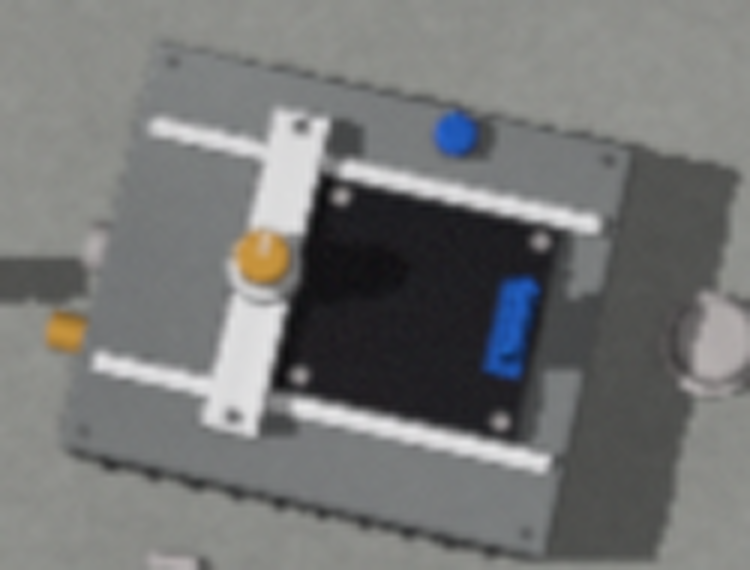

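View pics/side1.png

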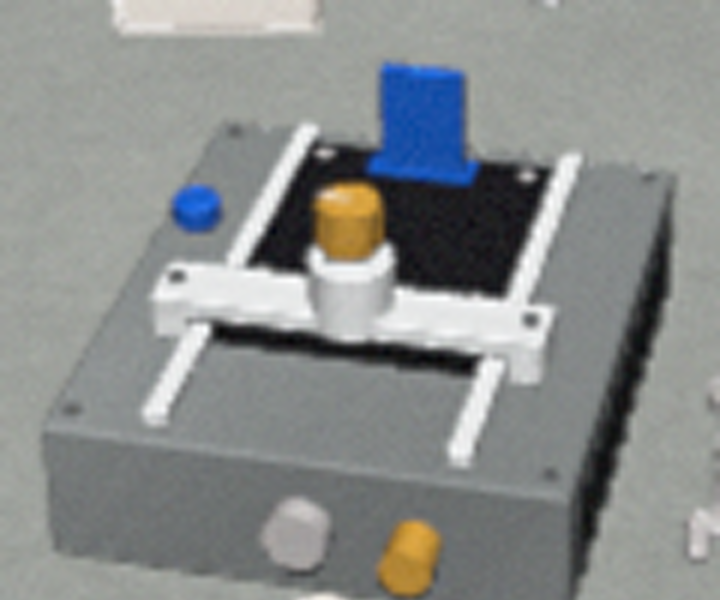

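The crops resolve the knob, tab, bridge screws and the head's corner screws clearly. I'll get the yaw from the screws and cross-check the positions in both views.

```bash
python3 - <<'E'
from station import viewer
from h import *
T=viewer.camera("top");S=viewer.camera("side")
f=lambda U,V,x,y:((U+.5)/6-.5+x,(V+.5)/6-.5+y)
t=lambda U,V,z:onz(T,*f(U,V,260,155),z)
s=lambda U,V,z:onz(S,*f(U,V,255,165),z)
ct=[t(*p,.070) for p in((172,62),(608,160),(83,430),(526,533))]
cs=[s(*p,.070) for p in((72,409),(236,131),(550,474),(650,177))]
for nm,c in(("top",ct),("side",cs)):
    c=np.array(c);print(nm,"corners mean",c.mean(0).round(4))
    for a,b in((0,1),(2,3)): d=c[a]-c[b];print(" ydir",np.degrees(np.arctan2(d[1],d[0])).round(2),np.linalg.norm(d).round(4))
    for a,b in((0,2),(1,3)): d=c[a]-c[b];print(" xdir",np.degrees(np.arctan2(d[1],d[0])).round(2),np.linalg.norm(d).round(4))
for nm,a,b in(("top",t(302,125,.092),t(234,415,.092)),("side",s(178,276,.092),s(531,319,.092))):
    d=a-b;print("bridge",nm,((a+b)/2).round(4),np.degrees(np.arctan2(d[1],d[0])).round(2),np.linalg.norm(d).round(4))
print("knob top", t(262,257,.144), "side top", s(349,193,.144))
print("tri knob", tri(ray(T,*f(262,257,260,155)),ray(S,*f(349,193,255,165))))
print("tab top z.135 side corners",s(384,66,.135),s(464,72,.135))
print("tab top T  corners", t(530,280,.135),t(500,378,.135))
E
```

```text
top corners mean [ 0.5444 -0.0037  0.07  ]
 ydir 77.16 0.2439
 ydir 76.99 0.2437
 xdir -12.75 0.2071
 xdir -12.81 0.2079
side corners mean [ 0.5467 -0.0025  0.07  ]
 ydir 77.05 0.2439
 ydir 76.97 0.2442
 xdir -12.83 0.2079
 xdir -12.74 0.2082
bridge top [0.5548 0.0383 0.092 ] -12.75 0.1604
bridge side [0.5568 0.0402 0.092 ] -12.6 0.1596
knob top [0.55311551 0.04002915 0.144     ] side top [0.55702823 0.0379516  0.144     ]
tri knob [0.55498872 0.03991637 0.14482624]
tab top z.135 side corners [ 0.54486514 -0.09212988  0.135     ] [ 0.50730831 -0.08594841  0.135     ]
tab top T  corners [ 0.54269233 -0.0983073   0.135     ] [ 0.49170089 -0.08249023  0.135     ]
```

Yaw is about -12.9°, head centre about (0.5455,-0.003), screw axis about (0.5555,0.0400) and tab about (0.525,-0.0925). The triangulated knob top came out at 0.145, against 0.144 expected, so these are consistent. Next I'll work out the tool axes for the approach.

```bash
cat >> h.py <<'E'
def st(ctrl,tgt=None):
    o=ctrl.get_obs();R=Ro.from_euler("xyz",o["eef_rot"]).as_matrix()
    print("t",round(o["time_s"],2),"p",(o["ee_pos"]*1000).round(2),"F",o["force"].round(2),"M",o["moment"].round(3),"g",round(o["grip_width"]*1e3,2),"q",o["qpos"].round(3))
    print("R",R.round(4).tolist(),"yjaw deg",np.degrees(np.arctan2(R[1,1],R[0,1])).round(2))
    if tgt is not None: print("delta tool mm",(R.T@(np.array(tgt)-o["ee_pos"])*1000).round(2))
E
python3 - <<'E'
from station import ctrl
from h import *
st(ctrl,(.5555,.040,.180))
E
```

```text
t 0.35 p [ 226.13 -501.29  173.24] F [ 0.7  -0.56  0.1 ] M [ 0.024 -0.039  0.063] g 94.1 q [-1.214  0.3    1.521  0.     1.321 -0.067]
R [[-0.0001, 0.4112, -0.9115], [0.0002, -0.9115, -0.4112], [-1.0, -0.0003, -0.0]] yjaw deg -65.72
delta tool mm [  -6.66 -357.97 -522.81]
```

{"method": "play_rows", "body": {"deltas": [[[-7, -19.9, -29, 0, 0, 0, 94], [-4, -19.9, -29, 0, 0, 0, 94], [0, -19.9, -29, 0, 0, 0, 94], [0, -19.9, -29, 0, 0, 0, 94], [0, -19.9, -29, 0, 0, 0, 94], [0, -19.9, -29, 0, 0, 0, 94], [0, -19.9, -29, 0, 0, 0, 94], [0, -19.9, -29, 0, 0, 0, 94], [0, -19.9, -29, 0, 0, 0, 94], [0, -19.9, -29, 0, 0, 0, 94]]]}}

```text
time_s: 1.35
ee_pos: [0.4092, -0.1994, 0.1845]
eef_rot: [2.23, 1.57, -0.488]
force: [0.3, -1.1, 0.0]
grip_width: 0.0939
```

{"method": "play_rows", "body": {"deltas": [[[0, -19.9, -29, 0, 0, 0, 94], [0, -19.9, -29, 0, 0, 0, 94], [0, -19.9, -29, 0, 0, 0, 94], [0, -19.9, -29, 0, 0, 0, 94], [0, -19.9, -29, 0, 0, 0, 94], [0, -19.9, -29, 0, 0, 0, 94], [0, -19.9, -29, 0, 0, 0, 94], [0, -19.9, -29, 0, 0, 0, 94], [0, 0, 0, 0, 0, 0, 94], [0, 0, 0, 0, 0, 0, 94]]]}}

```text
time_s: 2.35
ee_pos: [0.5546, 0.0402, 0.184]
eef_rot: [-0.306, 1.57, -3.023]
force: [-0.7, 0.0, 0.2]
grip_width: 0.0938
```

```bash
python3 - <<'E'
from station import ctrl,viewer
from h import *
c=viewer.camera("wrist");cv2.imwrite("pics/w2.png",c["img"][:,:,::-1])
st(ctrl,(.5555,.040,.170))
# project expected knob top in fisheye
R=Ro.from_rotvec(c["rvec"]).as_matrix()
for p in((.5555,.04,.144),(.5555,.04,.115),(.525,-.0925,.135)):
    q=R@np.array(p)+c["tvec"];th=np.arctan2(np.hypot(*q[:2]),q[2]);k=c["fx"]*th/np.hypot(*q[:2]);print(q[0]*k+c["cx"],q[1]*k+c["cy"])
E
```

```text
t 2.4 p [554.39  39.53 184.15] F [-0.02  0.36  0.21] M [-0.007 -0.013 -0.069] g 94.02 q [ 0.005  0.305  1.489 -0.     1.348  1.152]
R [[-0.0005, 0.4114, -0.9115], [-0.0001, -0.9115, -0.4114], [-1.0, -0.0001, 0.0005]] yjaw deg -65.71
delta tool mm [14.15  0.03 -1.21]
321.69225339215853 203.33703770559876
321.7027647571912 195.05607903553795
429.52333865855064 279.71478206931783
```

View pics/w2.png

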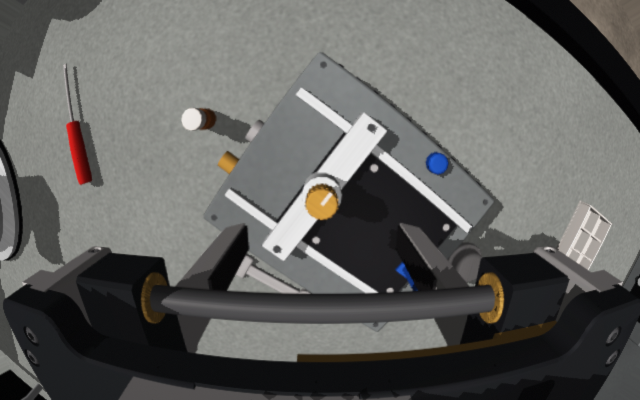

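Wrist view: the knob top is at (321,203), where (321.7,203.3) was predicted, so the axis is confirmed. I'll descend with the fingers partly closed.

{"method": "play_rows", "body": {"deltas": [[[10, 0, -1.2, 0, 0, 0, 52], [10, 0, 0, 0, 0, 0, 52], [10, 0, 0, 0, 0, 0, 52], [10, 0, 0, 0, 0, 0, 52], [10, 0, 0, 0, 0, 0, 52], [6, 0, 0, 0, 0, 0, 52], [4, 0, 0, 0, 0, 0, 52], [2.5, 0, 0, 0, 0, 0, 52], [0, 0, 0, 0, 0, 0, 52], [0, 0, 0, 0, 0, 0, 52]]]}}

```text
time_s: 3.4
ee_pos: [0.556, 0.0403, 0.1222]
eef_rot: [2.718, 1.57, -0.0]
force: [-1.1, 0.0, 0.9]
grip_width: 0.0518
```

```bash
python3 - <<'E'
from station import ctrl,viewer
from h import *
for n in("wrist","side"):
  c=viewer.camera(n);im=c["img"][:,:,::-1]
  if n=="side": im=cv2.resize(im[150:250,270:370],None,fx=6,fy=6,interpolation=cv2.INTER_CUBIC)
  cv2.imwrite(f"pics/{n}3.png",im)
st(ctrl,(.5555,.040,.121))
E
```

```text
t 3.5 p [555.94  40.33 122.18] F [-0.37 -0.4  -0.35] M [-0.034  0.041 -0.038] g 52.05 q [ 0.007  0.362  1.562 -0.     1.218  1.154]
R [[0.0005, 0.4112, -0.9115], [-0.0, -0.9115, -0.4112], [-1.0, 0.0002, -0.0005]] yjaw deg -65.72
delta tool mm [1.18 0.12 0.54]
```

View pics/wrist3.png

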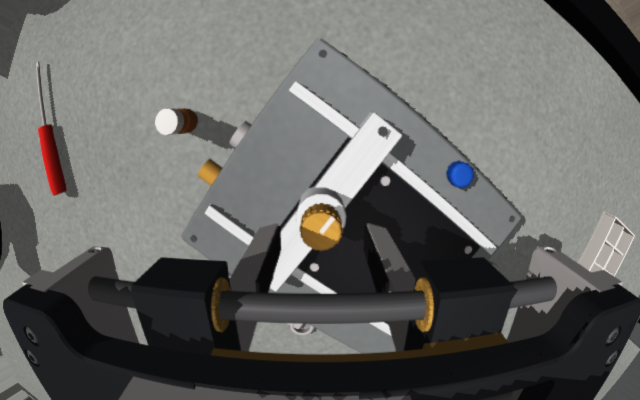

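View pics/side3.png

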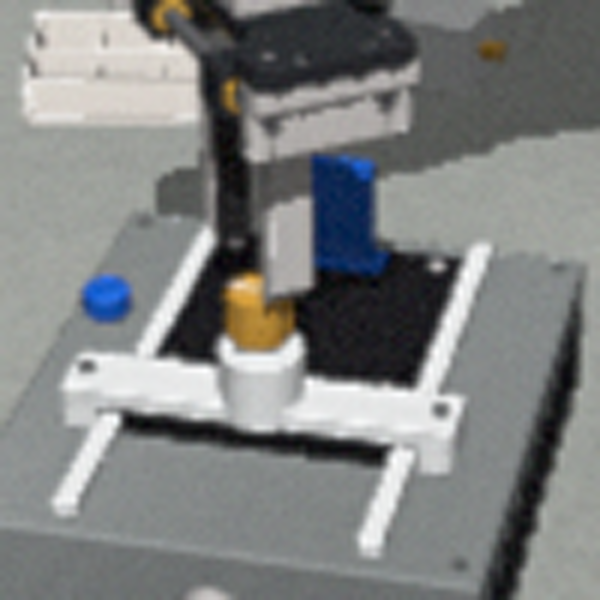

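The fingers straddle the knob, with the knob at (321,228) in the wrist view and the finger midpoint at about column 320. One more position check from the wrist view, at both heights.

```bash
python3 - <<'E'
from station import ctrl,viewer
from h import *
def fray(c,u,v):
    a=np.array([u-c["cx"],v-c["cy"]]);r=np.linalg.norm(a);th=r/c["fx"]
    d=np.r_[a/r*np.sin(th),np.cos(th)];R=Ro.from_rotvec(c["rvec"]).as_matrix();o=-R.T@c["tvec"];return o,R.T@d
c=viewer.camera("wrist");im=c["img"]
cv2.imwrite("pics/w4.png",cv2.resize(im[160:280,260:380,::-1],None,fx=5,fy=5,interpolation=cv2.INTER_CUBIC))
o,d=fray(c,321,228);print("cam",o,"knob",o+d*(.144-o[2])/d[2])
for b in blobs(im,(10,90,60),(28,255,255),(290,190,350,260)):print(b)
st(ctrl)
E
```

```text
cam [0.62027237 0.06874957 0.33429197] knob [0.55704547 0.04073223 0.144     ]
(array([320.13, 227.76]), array([ 300,  204,   43,   47, 1411], dtype=int32), ((320.5, 227.5), (45.25482940673828, 42.42640686035156), 45.0))
t 3.55 p [555.93  40.35 122.14] F [-0.62 -0.21 -0.31] M [ 0.035 -0.036  0.007] g 52.09 q [0.007 0.362 1.562 0.    1.217 1.154]
R [[0.0005, 0.4113, -0.9115], [0.0, -0.9115, -0.4113], [-1.0, 0.0002, -0.0005]] yjaw deg -65.72
```

View pics/w4.png

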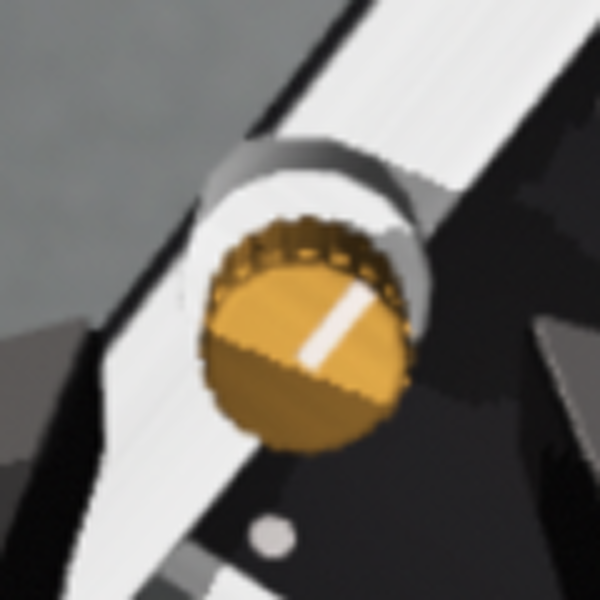

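The knob's top face centre in the crop is (308,357), which is pixel (321.2,231).

```bash
cat >> h.py <<'E'
def fray(c,u,v):
    a=np.array([u-c["cx"],v-c["cy"]]);r=np.linalg.norm(a);th=r/c["fx"]
    d=np.r_[a/r*np.sin(th),np.cos(th)];R=Ro.from_rotvec(c["rvec"]).as_matrix();o=-R.T@c["tvec"];return o,R.T@d
E
python3 - <<'E'
from station import ctrl,viewer
from h import *
c=viewer.camera("wrist")
for px in((321.2,231),):
    o,d=fray(c,*px);p=o+d*(.144-o[2])/d[2];print("knob",p)
    st(ctrl,p)
T=viewer.camera("top")
E
```

```text
knob [0.55517811 0.03975713 0.144     ]
t 3.6 p [555.88  40.34 122.08] F [-0.23  0.05 -0.56] M [ 0.005 -0.032 -0.022] g 51.9 q [0.007 0.362 1.562 0.    1.217 1.154]
R [[0.0004, 0.4112, -0.9115], [0.0, -0.9115, -0.4112], [-1.0, 0.0001, -0.0004]] yjaw deg -65.72
delta tool mm [-21.92   0.25   0.87]
```

{"method": "play_rows", "body": {"deltas": [[[2, 0.2, 0.7, 0, 0, 0, 40], [0, 0, 0, 0, 0, 0, 32], [0, 0, 0, 0, 0, 0, 26], [0, 0, 0, 0, 0, 0, 26], [0, 0, 0, 0, 0, 0, 26], [0, 0, 0, 0, 0, 0, 26], [0, 0, 0, 0, 0, 0, 26]]], "grip_force": 4}}

```text
time_s: 4.35
ee_pos: [0.5552, 0.0399, 0.1199]
eef_rot: [2.63, 1.571, -0.087]
force: [-0.2, -0.7, 0.2]
grip_width: 0.0257
```

```bash
python3 - <<'E'
from station import ctrl,viewer
from h import *
st(ctrl,(.5553,.0399,.120))
E
```

```text
t 4.35 p [555.24  39.85 119.88] F [-0.18 -0.7   0.23] M [-0.002 -0.003  0.012] g 25.71 q [ 0.006  0.363  1.566 -0.     1.213  1.153]
R [[0.0, 0.4112, -0.9115], [-0.0, -0.9115, -0.4112], [-1.0, 0.0, -0.0]] yjaw deg -65.72
delta tool mm [-0.12 -0.02 -0.07]
```

Opening reads 25.7, but the knob is 28 mm across. I'll look before doing anything else.

```bash
python3 - <<'E'
from station import ctrl,viewer
from h import *
c=viewer.camera("wrist");im=c["img"]
cv2.imwrite("pics/w5.png",cv2.resize(im[180:330,230:410,::-1],None,fx=4,fy=4,interpolation=cv2.INTER_CUBIC))
c=viewer.camera("side");im=c["img"]
cv2.imwrite("pics/s5.png",cv2.resize(im[150:230,270:370,::-1],None,fx=7,fy=7,interpolation=cv2.INTER_CUBIC))
st(ctrl)
E
```

```text
t 4.45 p [555.23  39.86 119.85] F [ 0.9   0.26 -0.02] M [ 0.027  0.003 -0.002] g 25.96 q [ 0.006  0.363  1.566 -0.     1.213  1.153]
R [[-0.0, 0.4113, -0.9115], [-0.0, -0.9115, -0.4113], [-1.0, 0.0, 0.0]] yjaw deg -65.72
```

View pics/w5.png

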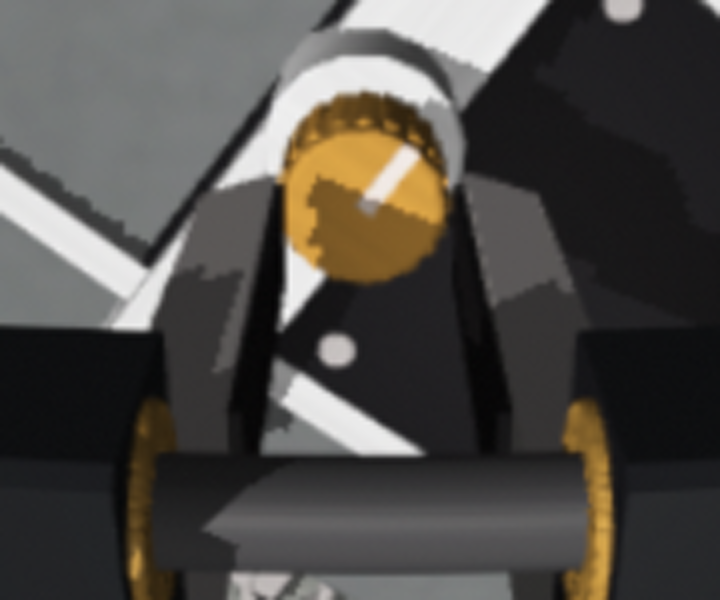

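View pics/s5.png

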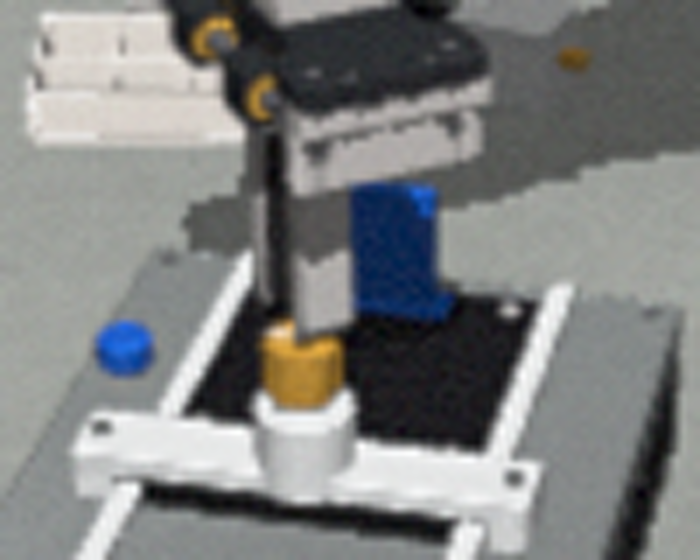

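```bash
python3 - <<'E'
from station import ctrl,viewer
from h import *
S=viewer.camera("side");o=ctrl.get_obs();p=o["ee_pos"];R=Ro.from_euler("xyz",o["eef_rot"]).as_matrix()
im=cv2.resize(S["img"][150:230,270:370,::-1],None,fx=7,fy=7,interpolation=cv2.INTER_CUBIC)
for s in(-1,1):
  for z in(-8,8):
   for yy in (13,30):
    w=p+R@(np.array([0,s*yy,z])/1e3);u,v=proj(S,w);q=((u-270)*7,(v-150)*7);print(s,yy,z,w.round(4),np.round(q))
    cv2.circle(im,tuple(int(a) for a in q),3,(0,0,255) if s>0 else (0,255,0),-1)
for z in(.115,.120,.144):
    u,v=proj(S,(.5553,.0399,z));print(z,(u-270)*7,(v-150)*7)
cv2.imwrite("pics/s6.png",im)
E
```

```text
-1 13 -8 [0.5572 0.055  0.1199] [299. 407.]
-1 30 -8 [0.5502 0.0705 0.1199] [317. 430.]
-1 13 8 [0.5426 0.0484 0.1199] [339. 398.]
-1 30 8 [0.5356 0.0639 0.1199] [357. 421.]
1 13 -8 [0.5679 0.0313 0.1199] [272. 373.]
1 30 -8 [0.5749 0.0158 0.1199] [255. 352.]
1 13 8 [0.5533 0.0247 0.1199] [312. 364.]
1 30 8 [0.5603 0.0092 0.1199] [294. 343.]
0.115 305.4796107927923 396.6458405496562
0.12 305.19013825577366 385.26879689452767
0.144 303.7834344333426 329.9815804889388
```

View pics/s6.png

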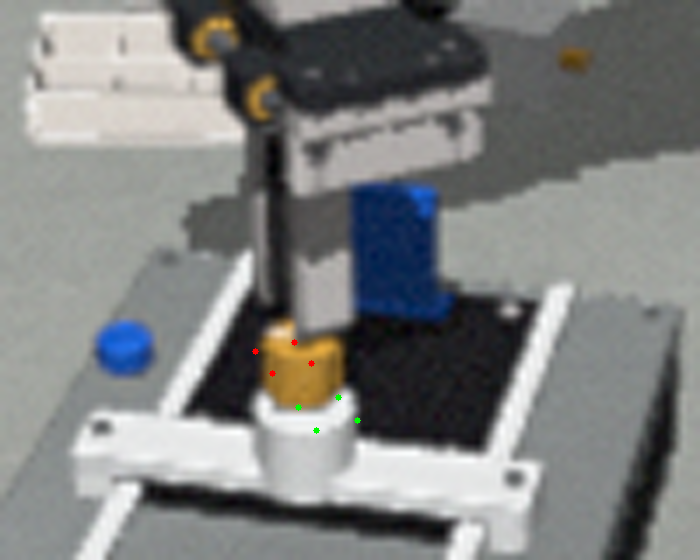

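The visible fingertips sit about 28 mm higher than the reported TCP projects. I'll test this in the wrist view and against the start picture.

```bash
python3 - <<'E'
from station import ctrl,viewer
from h import *
W=viewer.camera("wrist");o=ctrl.get_obs();p=o["ee_pos"];R=Ro.from_euler("xyz",o["eef_rot"]).as_matrix()
im=cv2.resize(W["img"][180:330,230:410,::-1],None,fx=4,fy=4,interpolation=cv2.INTER_CUBIC)
Rw=Ro.from_rotvec(W["rvec"]).as_matrix()
for dx,col in((0,(0,0,255)),(-29,(0,255,0))):
 for s in(-1,1):
  for z in(-8,8):
    w=p+R@(np.array([dx,s*13,z])/1e3);q=Rw@w+W["tvec"];h=np.hypot(*q[:2]);k=W["fx"]*np.arctan2(h,q[2])/h
    a=((q[0]*k+W["cx"]-230)*4,(q[1]*k+W["cy"]-180)*4);cv2.circle(im,tuple(int(x) for x in a),4,col,-1)
cv2.imwrite("pics/w6.png",im)
S=viewer.camera("side");im=cv2.imread("pics/side0.png")
p0=np.array([.22607,-.50106,.17278]);R0=Ro.from_euler("xyz",[-1.63226922,1.56962289,1.9331323]).as_matrix()
for s in(-1,1):
  for dx,col in((0,(0,0,255)),(-29,(0,255,0))):
    u,v=proj(S,p0+R0@(np.array([dx,s*47,0])/1e3));cv2.circle(im,(int(round((u))),int(round(v))),1,col,-1)
cv2.imwrite("pics/s7.png",cv2.resize(im[40:130,370:460],None,fx=6,fy=6))
E
```

```text
(no output)
```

View pics/w6.png

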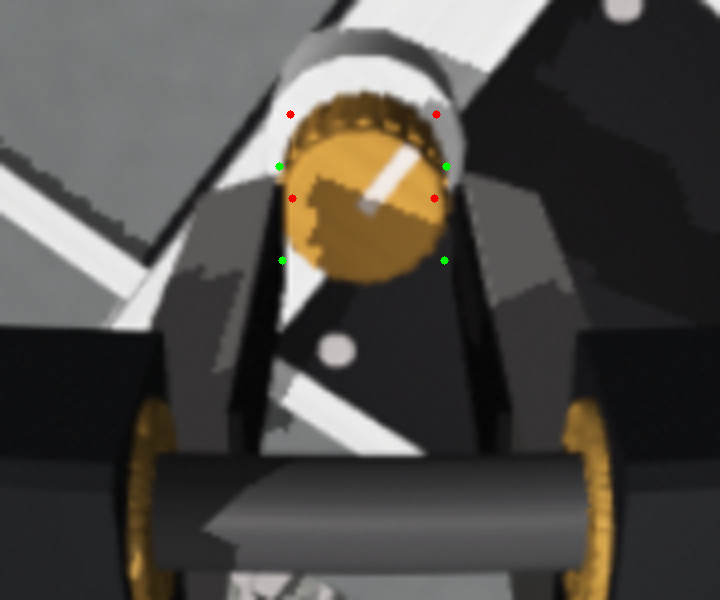

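View pics/s7.png

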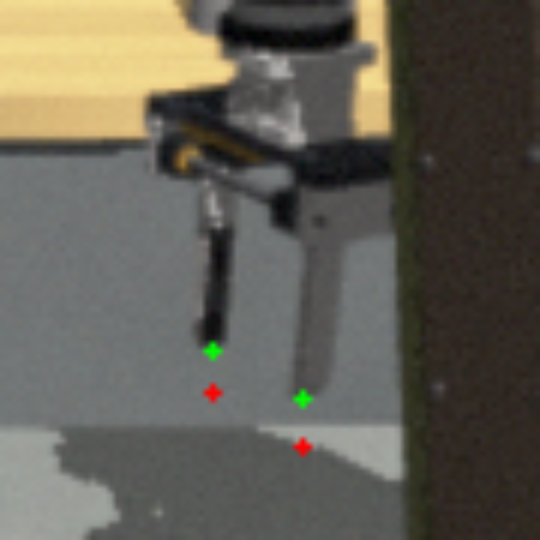

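```bash
python3 - <<'E'
from station import ctrl,viewer
from h import *
W=viewer.camera("wrist");S=viewer.camera("side");o=ctrl.get_obs();p=o["ee_pos"];R=Ro.from_euler("xyz",o["eef_rot"]).as_matrix()
for nm,a in(("Lin",(282,183)),("Lout",(213,192)),("Rin",(453,200)),("Rin2",(467,182)),("Rout",(540,192))):
    px=((a[0]+.5)/4-.5+230,(a[1]+.5)/4-.5+180);oo,d=fray(W,*px)
    for z in(.120,.1525): q=oo+d*(z-oo[2])/d[2];print(nm,z,"tool",(R.T@(q-p)*1000).round(1))
print("side cam",-Ro.from_rotvec(S["rvec"]).as_matrix().T@S["tvec"])
print("cam in tool",R.T@(oo-p)*1000)
cv2.imwrite("pics/w8.png",cv2.resize(W["img"][200:300,260:390,::-1],None,fx=6,fy=6,interpolation=cv2.INTER_CUBIC))
cv2.imwrite("pics/s8.png",cv2.resize(S["img"][160:215,290:340,::-1],None,fx=11,fy=11,interpolation=cv2.INTER_CUBIC))
E
```

```text
Lin 0.12 tool [ -0.1 -15.1   4.7]
Lin 0.1525 tool [-32.6 -12.7  -6.8]
Lout 0.12 tool [ -0.1 -27.8   6.5]
Lout 0.1525 tool [-32.6 -23.5  -5.3]
Rin 0.12 tool [-0.1 16.   8. ]
Rin 0.1525 tool [-32.6  13.6  -4. ]
Rin2 0.12 tool [-0.1 18.5  4.5]
Rin2 0.1525 tool [-32.6  15.7  -7. ]
Rout 0.12 tool [-0.1 32.   6.6]
Rout 0.1525 tool [-32.6  27.1  -5.2]
side cam [0.51008024 1.07958879 0.77415524]
cam in tool [-212.05679639    0.60659586  -70.43439615]
```

View pics/w8.png

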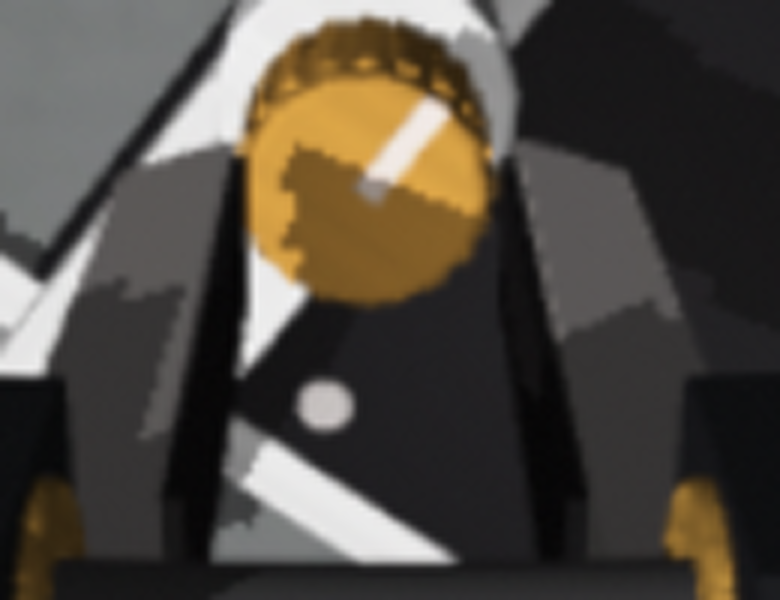

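View pics/s8.png

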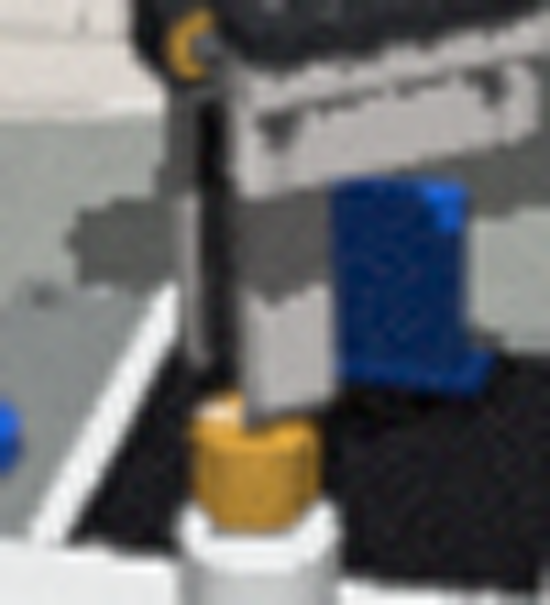

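```bash
python3 - <<'E'
from station import ctrl,viewer
from h import *
W=viewer.camera("wrist");S=viewer.camera("side");o=ctrl.get_obs();p=o["ee_pos"];R=Ro.from_euler("xyz",o["eef_rot"]).as_matrix()
w=lambda U,V:fray(W,(U+.5)/6-.5+260,(V+.5)/6-.5+200)
s=lambda U,V:ray(S,(U+.5)/11-.5+290,(V+.5)/11-.5+160)
for a,b in(((128,170),(250,423)),((128,170),(246,428))):
    q=tri(w(*a),s(*b));print("tri",q.round(4),"tool",(R.T@(q-p)*1000).round(1),[np.linalg.norm(np.cross(q-oo,d/np.linalg.norm(d))).round(4) for oo,d in(w(*a),s(*b))])
q=tri(w(372,186),s(232,412));print("knob line start",q)
oo,d=s(338,405)
for x in(-32,-36,-40):
    z=p[2]-x/1e3;q=oo+d*(z-oo[2])/d[2];print(x,"right corner tool",(R.T@(q-p)*1000).round(1)); oo2,d2=s(250,424);q=oo2+d2*(z-oo2[2])/d2[2];print("   left corner",(R.T@(q-p)*1000).round(1))
E
```

```text
tri [0.5547 0.0653 0.1582] tool [-38.4 -23.4  -9.9] [np.float64(0.0026), np.float64(0.0026)]
tri [0.555  0.0654 0.1573] tool [-37.5 -23.4 -10.3] [np.float64(0.0033), np.float64(0.0033)]
knob line start [0.55958709 0.04083631 0.14652561]
-32 right corner tool [-32.  -15.9  12.5]
   left corner [-32.  -15.2  -9.3]
-36 right corner tool [-36.  -22.    9.9]
   left corner [-36.  -21.3 -11.7]
-40 right corner tool [-40.  -28.1   7.4]
   left corner [-40.  -27.4 -14.1]
```

Triangulation across the wrist and side views puts the real fingertips about 36 mm behind the reported TCP. The 26 mm closure is consistent with that: the fingers shut in the air above the knob. I'll trust the images, so I'll open, go down in stages and look.

{"method": "play_rows", "body": {"deltas": [[[0, 0, 0, 0, 0, 0, 40], [0, 0, 0, 0, 0, 0, 52], [0, 0, 0, 0, 0, 0, 52], [0, 0, 0, 0, 0, 0, 52], [6, 0, 0, 0, 0, 0, 52], [6, 0, 0, 0, 0, 0, 52], [6, 0, 0, 0, 0, 0, 52], [4, 0, 0, 0, 0, 0, 52], [0, 0, 0, 0, 0, 0, 52], [0, 0, 0, 0, 0, 0, 52]]]}}

```text
time_s: 5.8
ee_pos: [0.5553, 0.0399, 0.0979]
eef_rot: [-0.471, 1.571, 3.094]
force: [0.6, -0.3, 0.5]
grip_width: 0.0522
```

```bash
python3 - <<'E'
from station import ctrl,viewer
from h import *
W=viewer.camera("wrist");S=viewer.camera("side")
cv2.imwrite("pics/w9.png",cv2.resize(W["img"][180:300,240:400,::-1],None,fx=5,fy=5,interpolation=cv2.INTER_CUBIC))
cv2.imwrite("pics/s9.png",cv2.resize(S["img"][160:225,285:345,::-1],None,fx=9,fy=9,interpolation=cv2.INTER_CUBIC))
st(ctrl)
E
```

```text
t 5.9 p [555.38  39.85  98.12] F [-0.74  0.32  0.65] M [ 0.028 -0.059  0.05 ] g 51.84 q [0.006 0.387 1.588 0.    1.167 1.153]
R [[0.0005, 0.4112, -0.9115], [0.0, -0.9115, -0.4112], [-1.0, 0.0002, -0.0005]] yjaw deg -65.72
```

View pics/w9.png

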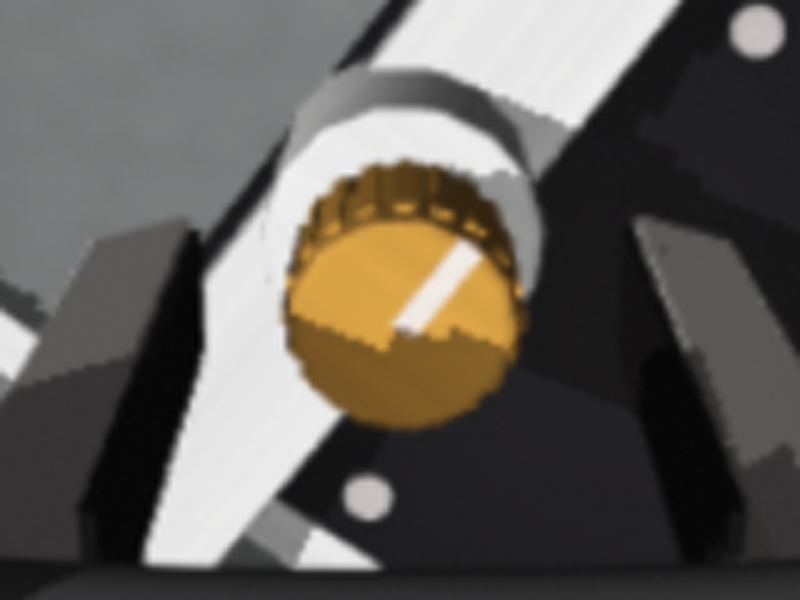

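View pics/s9.png

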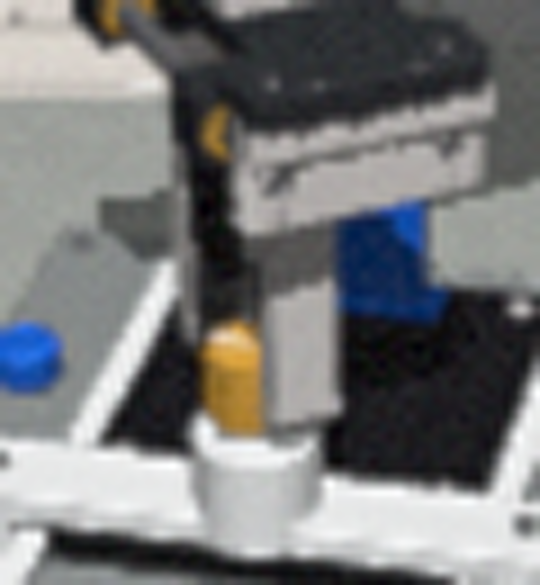

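```bash
python3 - <<'E'
from station import ctrl,viewer
from h import *
W=viewer.camera("wrist");S=viewer.camera("side");o=ctrl.get_obs();p=o["ee_pos"];R=Ro.from_euler("xyz",o["eef_rot"]).as_matrix()
for x in(-40,-36,-32,-28,-24):
    print(x,[ ((proj(S,p+R@(np.array([x,-y,zz])/1e3))-[285,160])*9).round().tolist() for y in(32,36,38) for zz in(-10,10)])
w=lambda U,V:fray(W,(U+.5)/5-.5+240,(V+.5)/5-.5+180)
for nm,a in(("Lin",(188,218)),("Lout",(93,243)),("Rin",(637,217)),("Rout",(733,243))):
    for x in(-40,-36,-32,-28):
        oo,d=w(*a);z=p[2]-x/1e3;q=oo+d*(z-oo[2])/d[2];print(nm,(R.T@(q-p)*1e3).round(1),end=" ")
    print()
oo,d=w(405,325);q=oo+d*(.144-oo[2])/d[2];print("knob",q,(R.T@(q-p)*1e3).round(2))
E
```

```text
-40 [[267.0, 414.0], [332.0, 398.0], [272.0, 421.0], [338.0, 405.0], [275.0, 424.0], [341.0, 408.0]]
-36 [[267.0, 426.0], [332.0, 410.0], [273.0, 433.0], [338.0, 417.0], [275.0, 436.0], [341.0, 420.0]]
-32 [[267.0, 438.0], [333.0, 422.0], [273.0, 445.0], [338.0, 429.0], [276.0, 448.0], [341.0, 432.0]]
-28 [[268.0, 450.0], [333.0, 434.0], [273.0, 457.0], [338.0, 441.0], [276.0, 460.0], [341.0, 444.0]]
-24 [[268.0, 462.0], [333.0, 446.0], [273.0, 469.0], [339.0, 453.0], [276.0, 472.0], [341.0, 456.0]]
Lin [-40.  -25.7 -10.7] Lin [-36.  -26.4  -9.3] Lin [-32.  -27.   -7.9] Lin [-28.  -27.6  -6.6] 
Lout [-40.  -37.5  -7.4] Lout [-36.  -38.3  -6. ] Lout [-32.  -39.2  -4.5] Lout [-28.  -40.1  -3. ] 
Rin [-40.   27.4 -10.8] Rin [-36.   28.   -9.4] Rin [-32.   28.6  -8. ] Rin [-28.   29.2  -6.7] 
Rout [-40.   39.2  -7.4] Rout [-36.   40.1  -5.9] Rout [-32.   41.   -4.5] Rout [-28.   41.9  -3. ] 
knob [0.55500087 0.03978792 0.144     ] [-45.89  -0.07   0.34]
```

{"method": "play_rows", "body": {"deltas": [[[5, -0.4, 0.2, 0, 0, 0, 52], [5, 0, 0, 0, 0, 0, 45], [3, 0, 0, 0, 0, 0, 38], [0, 0, 0, 0, 0, 0, 32], [0, 0, 0, 0, 0, 0, 24], [0, 0, 0, 0, 0, 0, 24], [0, 0, 0, 0, 0, 0, 24], [0, 0, 0, 0, 0, 0, 24]]], "grip_force": 4}}

```text
time_s: 6.8
ee_pos: [0.5547, 0.0403, 0.0848]
eef_rot: [-1.141, 1.57, 2.425]
force: [-1.1, 3.1, -1.7]
grip_width: 0.0278
```

```bash
python3 - <<'E'
from station import ctrl,viewer
from h import *
S=viewer.camera("side");W=viewer.camera("wrist")
cv2.imwrite("pics/w10.png",cv2.resize(W["img"][180:300,240:400,::-1],None,fx=5,fy=5,interpolation=cv2.INTER_CUBIC))
cv2.imwrite("pics/s10.png",cv2.resize(S["img"][160:225,285:345,::-1],None,fx=9,fy=9,interpolation=cv2.INTER_CUBIC))
st(ctrl)
E
```

```text
t 6.9 p [554.74  40.3   84.78] F [-1.73  3.7  -1.33] M [ 0.621  0.243 -0.011] g 27.64 q [0.007 0.401 1.601 0.    1.14  1.153]
R [[-0.0003, 0.4113, -0.9115], [0.0002, -0.9115, -0.4113], [-1.0, -0.0003, 0.0002]] yjaw deg -65.71
```

View pics/w10.png

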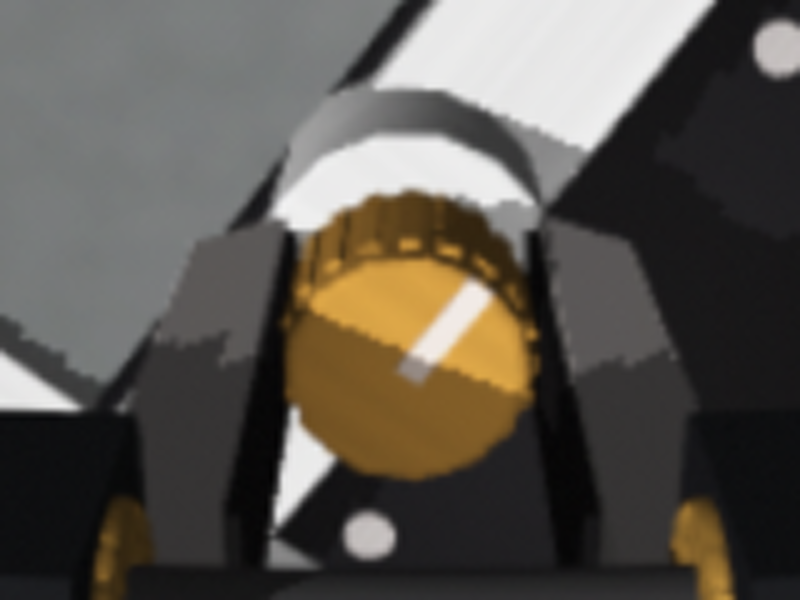

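View pics/s10.png

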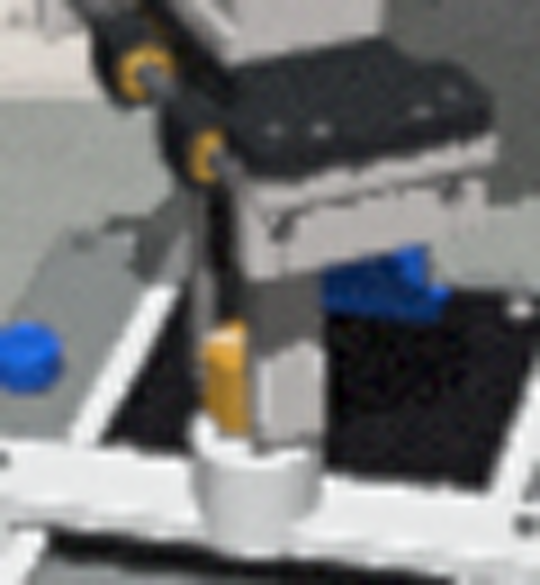

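The opening is 27.7 mm, so the knob is now between the pads. The outside force of about 4 N along tool -y means the jaws need a small shift in -y to centre.

{"method": "play_rows", "body": {"deltas": [[[0, -0.4, 0, 0, 0, 0, 24], [0, 0, 0, 0, 0, 0, 24], [0, 0, 0, 0, 0, 0, 24]]]}}

```text
time_s: 7.2
ee_pos: [0.5547, 0.0404, 0.0848]
eef_rot: [0.811, 1.571, -1.907]
force: [-1.0, 1.8, -2.1]
grip_width: 0.0279
```

```bash
cat >> h.py <<'E'
def ff(ctrl):
    o=ctrl.get_obs();R=Ro.from_euler("xyz",o["eef_rot"]).as_matrix()
    print("t",round(o["time_s"],2),"p",(o["ee_pos"]*1000).round(2),"Ftool",(R.T@o["force"]).round(2),"F",o["force"].round(2),"M",o["moment"].round(3),"g",round(o["grip_width"]*1e3,2),"q6",o["qpos"][5].round(3),"yaw",np.degrees(np.arctan2(R[1,1],R[0,1])).round(2))
E
python3 - <<'E'
from station import ctrl
from h import *
ff(ctrl)
E
```

```text
t 7.2 p [554.71  40.44  84.81] Ftool [ 2.1  -2.01  0.14] F [-0.95  1.78 -2.1 ] M [ 0.219  0.14  -0.053] g 27.89 q6 1.154 yaw -65.72
```

{"method": "play_rows", "body": {"deltas": [[[0, -0.3, 0, 0, 0, 0, 24], [0, 0, 0, 0, 0, 0, 24]]]}}

```text
time_s: 7.4
ee_pos: [0.5546, 0.0406, 0.0849]
eef_rot: [1.684, 1.57, -1.034]
force: [0.0, 0.4, -2.4]
grip_width: 0.028
```

{"method": "play_rows", "body": {"deltas": [[[0, 0, 0, 0, 0, 0, 20], [0, 0, 0, 0, 0, 0, 20], [0, 0, 0, 0, 0, 0, 20]]], "grip_force": 30}}

```text
time_s: 7.7
ee_pos: [0.5546, 0.0406, 0.0849]
eef_rot: [1.623, 1.571, -1.095]
force: [-0.3, -1.1, -2.5]
grip_width: 0.0274
```

```bash
python3 - <<'E'
from station import ctrl
from h import *
ff(ctrl)
E
```

```text
t 7.7 p [554.64  40.64  84.86] Ftool [2.51 0.88 0.68] F [-0.25 -1.08 -2.51] M [-0.241 -0.038  0.039] g 27.43 q6 1.155 yaw -65.72
```

Gripped and centred. Lifting gently now.

{"method": "play_rows", "body": {"deltas": [[[-0.5, 0, 0, 0, 0, 0, 20], [-0.5, 0, 0, 0, 0, 0, 20], [-0.5, 0, 0, 0, 0, 0, 20], [0, 0, 0, 0, 0, 0, 20], [0, 0, 0, 0, 0, 0, 20]]]}}

```text
time_s: 8.2
ee_pos: [0.5546, 0.0407, 0.0863]
eef_rot: [1.071, 1.571, -1.646]
force: [0.2, -0.9, -5.6]
grip_width: 0.0271
```

{"method": "play_rows", "body": {"deltas": [[[-0.5, 0, 0, 0, 0, 0, 20], [-0.5, 0, 0, 0, 0, 0, 20], [0, 0, 0, 0, 0, 0, 20], [0, 0, 0, 0, 0, 0, 20]]]}}

```text
time_s: 8.6
ee_pos: [0.5546, 0.0407, 0.0873]
eef_rot: [1.038, 1.571, -1.68]
force: [0.6, -2.3, -4.3]
grip_width: 0.0275
```

```bash
python3 - <<'E'
from station import ctrl
from h import *
ff(ctrl)
E
```

```text
t 8.6 p [554.59  40.72  87.33] Ftool [4.27 2.37 0.36] F [ 0.65 -2.31 -4.27] M [-0.56  -0.194 -0.042] g 27.45 q6 1.155 yaw -65.72
```

{"method": "play_rows", "body": {"deltas": [[[-0.5, 0, 0, 0, 0, 0, 20], [0, 0, 0, 0, 0, 0, 20], [0, 0, 0, 0, 0, 0, 20]]]}}

```text
time_s: 8.9
ee_pos: [0.5546, 0.0408, 0.0879]
eef_rot: [1.751, 1.571, -0.966]
force: [1.5, -3.6, -4.8]
grip_width: 0.0272
```

{"method": "play_rows", "body": {"deltas": [[[-0.5, 0, 0, 0, 0, 0, 20], [0, 0, 0, 0, 0, 0, 20], [0, 0, 0, 0, 0, 0, 20]]]}}

```text
time_s: 9.2
ee_pos: [0.5546, 0.0408, 0.0884]
eef_rot: [1.896, 1.571, -0.822]
force: [0.6, -2.3, -4.6]
grip_width: 0.0272
```

{"method": "play_rows", "body": {"deltas": [[[-0.5, 0, 0, 0, 0, 0, 20], [0, 0, 0, 0, 0, 0, 20], [0, 0, 0, 0, 0, 0, 20]]]}}

```text
time_s: 9.5
ee_pos: [0.5546, 0.0408, 0.0889]
eef_rot: [1.309, 1.571, -1.409]
force: [1.4, -2.6, -6.5]
grip_width: 0.0274
```

```bash
python3 - <<'E'
from station import ctrl
from h import *
ff(ctrl)
E
```

```text
t 9.5 p [554.59  40.75  88.86] Ftool [ 6.47  2.93 -0.24] F [ 1.42 -2.58 -6.47] M [-0.754 -0.247  0.016] g 27.42 q6 1.155 yaw -65.72
```

{"method": "play_rows", "body": {"deltas": [[[0, 0.3, 0, 0, 0, 0, 20], [0, 0, 0, 0, 0, 0, 20], [0, 0, 0, 0, 0, 0, 20]]]}}

```text
time_s: 9.8
ee_pos: [0.5546, 0.0406, 0.0888]
eef_rot: [-1.363, 1.57, 2.202]
force: [0.2, -0.4, -4.8]
grip_width: 0.0276
```

{"method": "play_rows", "body": {"deltas": [[[-0.3, 0, 0, 0, 0, 0, 20], [0, 0, 0, 0, 0, 0, 20], [0, 0, 0, 0, 0, 0, 20]]]}}

```text
time_s: 10.1
ee_pos: [0.5547, 0.0406, 0.0891]
eef_rot: [-1.357, 1.571, 2.209]
force: [0.7, 0.2, -5.1]
grip_width: 0.0277
```

{"method": "play_rows", "body": {"deltas": [[[-0.4, 0, 0, 0, 0, 0, 20], [0, 0, 0, 0, 0, 0, 20], [0, 0, 0, 0, 0, 0, 20]]]}}

```text
time_s: 10.4
ee_pos: [0.5547, 0.0406, 0.0895]
eef_rot: [-1.216, 1.571, 2.35]
force: [0.4, 0.0, -4.8]
grip_width: 0.0277
```

```bash
python3 - <<'E'
from station import ctrl
from h import *
ff(ctrl)
E
```

```text
t 10.4 p [554.66  40.61  89.53] Ftool [ 4.84  0.14 -0.37] F [ 0.4   0.02 -4.84] M [0.058 0.051 0.024] g 27.67 q6 1.154 yaw -65.72
```

Lateral force is near zero and the pull is steady at 4.8 N with about 4.7 mm of rise. Carrying on.

{"method": "play_rows", "body": {"deltas": [[[-0.4, 0, 0, 0, 0, 0, 20], [0, 0, 0, 0, 0, 0, 20], [0, 0, 0, 0, 0, 0, 20]]]}}

```text
time_s: 10.7
ee_pos: [0.5546, 0.0406, 0.0899]
eef_rot: [-0.844, 1.571, 2.721]
force: [-0.1, 0.1, -5.2]
grip_width: 0.0276
```

{"method": "play_rows", "body": {"deltas": [[[-0.4, 0, 0, 0, 0, 0, 20], [0, 0, 0, 0, 0, 0, 20], [0, 0, 0, 0, 0, 0, 20]]]}}

```text
time_s: 11.0
ee_pos: [0.5546, 0.0405, 0.0902]
eef_rot: [-0.657, 1.571, 2.908]
force: [-0.3, 1.5, -8.5]
grip_width: 0.0273
```

{"method": "play_rows", "body": {"deltas": [[[-0.4, 0, 0, 0, 0, 0, 20], [0, 0, 0, 0, 0, 0, 20], [0, 0, 0, 0, 0, 0, 20]]]}}

```text
time_s: 11.3
ee_pos: [0.5546, 0.0405, 0.0905]
eef_rot: [-0.472, 1.57, 3.093]
force: [0.8, 0.9, -10.7]
grip_width: 0.0272
```

{"method": "play_rows", "body": {"deltas": [[[-0.4, 0, 0, 0, 0, 0, 20], [0, 0, 0, 0, 0, 0, 20], [0, 0, 0, 0, 0, 0, 20]]]}}

```text
time_s: 11.6
ee_pos: [0.5546, 0.0405, 0.0908]
eef_rot: [-0.435, 1.57, 3.13]
force: [1.4, 1.8, -14.4]
grip_width: 0.0277
```

The force climbs steadily past about 90.0 mm (5.2 → 14.4 N), which is the hard stop. I'll back down to mid-play, 0.8 mm below the stop.

{"method": "play_rows", "body": {"deltas": [[[1.0, 0, 0, 0, 0, 0, 20], [1.0, 0, 0, 0, 0, 0, 20], [0, 0, 0, 0, 0, 0, 20], [0, 0, 0, 0, 0, 0, 20]]]}}

```text
time_s: 12.0
ee_pos: [0.5548, 0.0405, 0.0895]
eef_rot: [2.963, 1.57, 0.245]
force: [-1.5, 1.1, -5.0]
grip_width: 0.0274
```

```bash
python3 - <<'E'
from station import ctrl
from h import *
ff(ctrl)
E
```

```text
t 12.0 p [554.81  40.52  89.51] Ftool [ 5.01 -1.62  0.92] F [-1.5   1.1  -5.01] M [ 0.241  0.352 -0.063] g 27.42 q6 1.154 yaw -65.72
```

{"method": "play_rows", "body": {"deltas": [[[0, 0, 0, 0, 0, 0, 20], [0, 0, 0, 0, 0, 0, 20], [0, 0, 0, 0, 0, 0, 20]]]}}

```text
time_s: 12.3
ee_pos: [0.5548, 0.0405, 0.0892]
eef_rot: [2.961, 1.571, 0.243]
force: [-2.2, 1.6, -5.3]
grip_width: 0.0273
```

```bash
python3 - <<'E'
from station import ctrl
from h import *
ff(ctrl)
E
```

```text
t 12.3 p [554.77  40.53  89.23] Ftool [ 5.33 -2.38  1.36] F [-2.22  1.61 -5.33] M [ 0.35  0.3  -0.02] g 27.27 q6 1.154 yaw -65.72
```

Settled at mid-play with a 5.3 N pull. A small counter-clockwise turn (about tool -x), checking the moment.

{"method": "play_rows", "body": {"deltas": [[[0, 0, 0, -0.04, 0, 0, 20], [0, 0, 0, -0.04, 0, 0, 20], [0, 0, 0, 0, 0, 0, 20]]]}}

```text
time_s: 12.6
ee_pos: [0.5548, 0.0405, 0.0892]
eef_rot: [2.733, 1.571, 0.095]
force: [-2.0, 2.1, -5.1]
grip_width: 0.0274
```

```bash
python3 - <<'E'
from station import ctrl
from h import *
ff(ctrl)
E
```

```text
t 12.6 p [554.81  40.47  89.22] Ftool [ 5.1  -2.79  0.71] F [-1.97  2.1  -5.1 ] M [ 0.262  0.237 -0.149] g 27.37 q6 1.074 yaw -61.11
```

{"method": "play_rows", "body": {"deltas": [[[0, 0, 0, -0.04, 0, 0, 20], [0, 0, 0, -0.04, 0, 0, 20], [0, 0, 0, 0, 0, 0, 20]]]}}

```text
time_s: 12.9
ee_pos: [0.5548, 0.0404, 0.0892]
eef_rot: [2.232, 1.571, -0.326]
force: [-2.0, 1.4, -5.4]
grip_width: 0.0271
```

```bash
python3 - <<'E'
from station import ctrl
from h import *
ff(ctrl)
E
```

```text
t 12.9 p [554.82  40.43  89.2 ] Ftool [ 5.41 -2.29  0.9 ] F [-2.02  1.42 -5.41] M [ 0.14   0.157 -0.174] g 27.1 q6 0.995 yaw -56.58
```

{"method": "play_rows", "body": {"deltas": [[[0, -0.3, 0, -0.04, 0, 0, 20], [0, 0, 0, -0.05, 0, 0, 20], [0, 0, 0, -0.05, 0, 0, 20], [0, 0, 0, 0, 0, 0, 20]]]}}

```text
time_s: 13.3
ee_pos: [0.5549, 0.0405, 0.0893]
eef_rot: [1.914, 1.57, -0.504]
force: [1.0, -1.3, -5.3]
grip_width: 0.0272
```

```bash
python3 - <<'E'
from station import ctrl,viewer
from h import *
ff(ctrl)
W=viewer.camera("wrist")
cv2.imwrite("pics/w11.png",cv2.resize(W["img"][180:300,240:400,::-1],None,fx=5,fy=5,interpolation=cv2.INTER_CUBIC))
E
```

```text
t 13.3 p [554.85  40.47  89.31] Ftool [5.26 1.65 0.07] F [ 1.04 -1.29 -5.26] M [-0.333 -0.184 -0.161] g 27.21 q6 0.856 yaw -48.59
```

View pics/w11.png

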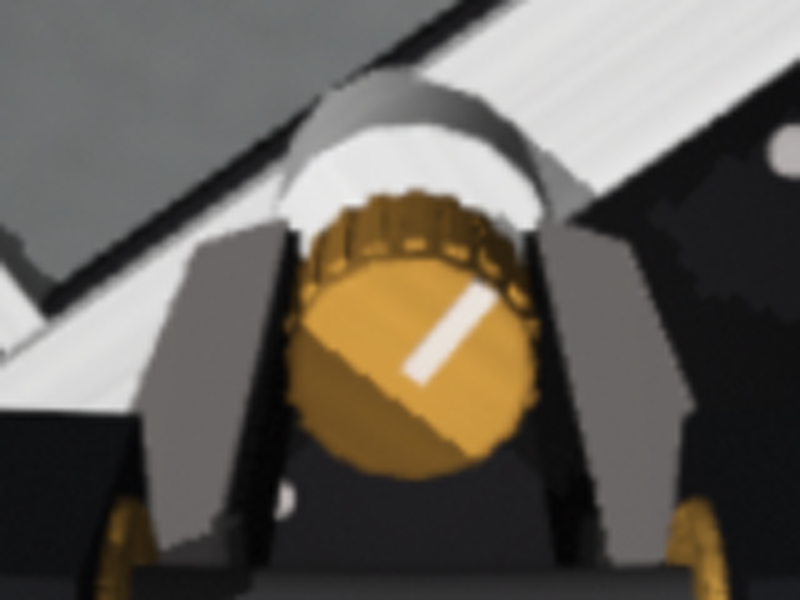

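The white line hasn't moved relative to the jaws, from (410,375) to (490,290), so the knob has turned 0.30 rad with no slip. Now turning with the thread's climb of 2.79 mm/rad.

{"method": "play_rows", "body": {"deltas": [[[-0.22, 0.1, 0, -0.08, 0, 0, 20], [-0.22, 0, 0, -0.08, 0, 0, 20], [-0.23, 0, 0, -0.08, 0, 0, 20], [-0.22, 0, 0, -0.08, 0, 0, 20], [0, 0, 0, 0, 0, 0, 20]]]}}

```text
time_s: 13.85
ee_pos: [0.555, 0.0404, 0.0902]
eef_rot: [1.73, 1.57, -0.369]
force: [2.2, -1.9, -5.3]
grip_width: 0.0273
```

```bash
python3 - <<'E'
from station import ctrl
from h import *
ff(ctrl)
E
```

```text
t 13.85 p [555.03  40.39  90.23] Ftool [5.33 2.83 0.55] F [ 2.17 -1.9  -5.33] M [-0.521 -0.591 -0.107] g 27.32 q6 0.535 yaw -30.25
```

{"method": "play_rows", "body": {"deltas": [[[-0.22, 0.3, 0, -0.08, 0, 0, 20], [-0.22, 0, 0, -0.08, 0, 0, 20], [-0.23, 0, 0, -0.08, 0, 0, 20], [-0.22, 0, 0, -0.08, 0, 0, 20], [0, 0, 0, 0, 0, 0, 20]]]}}

```text
time_s: 14.35
ee_pos: [0.5553, 0.0403, 0.0911]
eef_rot: [1.577, 1.57, -0.203]
force: [3.2, -2.1, -4.9]
grip_width: 0.0276
```

```bash
python3 - <<'E'
from station import ctrl
from h import *
ff(ctrl)
E
```

```text
t 14.35 p [555.32  40.35  91.14] Ftool [4.92 3.6  1.42] F [ 3.23 -2.14 -4.91] M [-0.502 -0.854 -0.136] g 27.58 q6 0.216 yaw -11.99
```

{"method": "play_rows", "body": {"deltas": [[[0, 0.3, 0.1, 0, 0, 0, 20], [-0.22, 0.2, 0.1, -0.08, 0, 0, 20], [-0.23, 0, 0, -0.08, 0, 0, 20], [-0.22, 0, 0, -0.08, 0, 0, 20], [0, 0, 0, 0, 0, 0, 20]]]}}

```text
time_s: 14.85
ee_pos: [0.5555, 0.0403, 0.0917]
eef_rot: [1.787, 1.57, 0.247]
force: [2.2, -0.5, -5.2]
grip_width: 0.0275
```

```bash
python3 - <<'E'
from station import ctrl
from h import *
ff(ctrl)
E
```

```text
t 14.85 p [555.52  40.28  91.66] Ftool [5.21 2.19 0.58] F [ 2.2  -0.51 -5.21] M [-0.227 -0.872 -0.108] g 27.51 q6 -0.025 yaw 1.78
```

{"method": "play_rows", "body": {"deltas": [[[-0.22, 0.3, 0.1, -0.08, 0, 0, 20], [-0.23, 0.2, 0, -0.08, 0, 0, 20], [-0.22, 0.1, 0, -0.08, 0, 0, 20], [0, 0, 0, 0, 0, 0, 20]]]}}

```text
time_s: 15.25
ee_pos: [0.5558, 0.0403, 0.0922]
eef_rot: [-2.395, 1.57, 2.588]
force: [1.2, -0.3, -6.0]
grip_width: 0.0275
```

```bash
python3 - <<'E'
from station import ctrl
from h import *
ff(ctrl)
E
```

```text
t 15.25 p [555.8   40.32  92.17] Ftool [6.04 1.09 0.63] F [ 1.22 -0.32 -6.04] M [-0.099 -0.587 -0.177] g 27.46 q6 -0.264 yaw 15.48
```

{"method": "play_rows", "body": {"deltas": [[[-0.22, 0.1, 0, -0.08, 0, 0, 20], [-0.23, 0.1, 0, -0.08, 0, 0, 20], [-0.22, 0, 0, -0.08, 0, 0, 20], [0, 0, 0, 0, 0, 0, 20]]]}}

```text
time_s: 15.65
ee_pos: [0.556, 0.0404, 0.0929]
eef_rot: [-2.811, 1.57, 2.411]
force: [1.6, 0.3, -6.1]
grip_width: 0.0271
```

```bash
python3 - <<'E'
from station import ctrl
from h import *
ff(ctrl)
E
```

```text
t 15.65 p [556.01  40.39  92.87] Ftool [6.08 1.6  0.52] F [ 1.65  0.33 -6.08] M [ 0.066 -0.613 -0.135] g 27.13 q6 -0.503 yaw 29.2
```

{"method": "play_rows", "body": {"deltas": [[[-0.22, 0.2, 0, -0.08, 0, 0, 20], [-0.23, 0.1, 0, -0.08, 0, 0, 20], [-0.22, 0.1, 0, -0.08, 0, 0, 20], [-0.22, 0, 0, -0.08, 0, 0, 20], [0, 0, 0, 0, 0, 0, 20]]]}}

```text
time_s: 16.15
ee_pos: [0.5563, 0.0406, 0.0937]
eef_rot: [-2.82, 1.57, 2.722]
force: [1.3, 0.3, -6.4]
grip_width: 0.0276
```

```bash
python3 - <<'E'
from station import ctrl
from h import *
ff(ctrl)
E
```

```text
t 16.15 p [556.29  40.61  93.74] Ftool [6.35 1.15 0.74] F [ 1.32  0.35 -6.35] M [ 0.194 -0.432 -0.147] g 27.6 q6 -0.822 yaw 47.51
```

{"method": "play_rows", "body": {"deltas": [[[-0.22, 0.1, 0, -0.08, 0, 0, 20], [-0.23, 0.1, 0, -0.08, 0, 0, 20], [-0.22, 0, 0, -0.08, 0, 0, 20], [-0.22, 0, 0, -0.08, 0, 0, 20], [0, 0, 0, 0, 0, 0, 20]]]}}

```text
time_s: 16.65
ee_pos: [0.5564, 0.0408, 0.0946]
eef_rot: [2.917, 1.57, 2.495]
force: [1.2, 1.6, -5.6]
grip_width: 0.0275
```

```bash
python3 - <<'E'
from station import ctrl
from h import *
ff(ctrl)
E
```

```text
t 16.65 p [556.4   40.84  94.58] Ftool [5.61 1.95 0.42] F [ 1.18  1.6  -5.61] M [ 0.508 -0.37  -0.136] g 27.45 q6 -1.142 yaw 65.83
```

{"method": "play_rows", "body": {"deltas": [[[-0.22, 0.2, 0, -0.08, 0, 0, 20], [-0.22, 0.1, 0, -0.08, 0, 0, 20], [0, 0, 0, -0.06, 0, 0, 20], [0, 0, 0, 0, 0, 0, 20]]]}}

```text
time_s: 17.05
ee_pos: [0.5565, 0.0411, 0.095]
eef_rot: [2.941, 1.57, 2.738]
force: [0.5, 0.7, -6.1]
grip_width: 0.0272
```

```bash
python3 - <<'E'
from station import ctrl,viewer
from h import *
ff(ctrl)
W=viewer.camera("wrist")
cv2.imwrite("pics/w12.png",cv2.resize(W["img"][180:300,240:400,::-1],None,fx=5,fy=5,interpolation=cv2.INTER_CUBIC))
E
```

```text
t 17.05 p [556.47  41.05  95.01] Ftool [6.06 0.8  0.37] F [ 0.52  0.72 -6.06] M [ 0.526 -0.25  -0.15 ] g 27.25 q6 -1.361 yaw 78.4
```

View pics/w12.png

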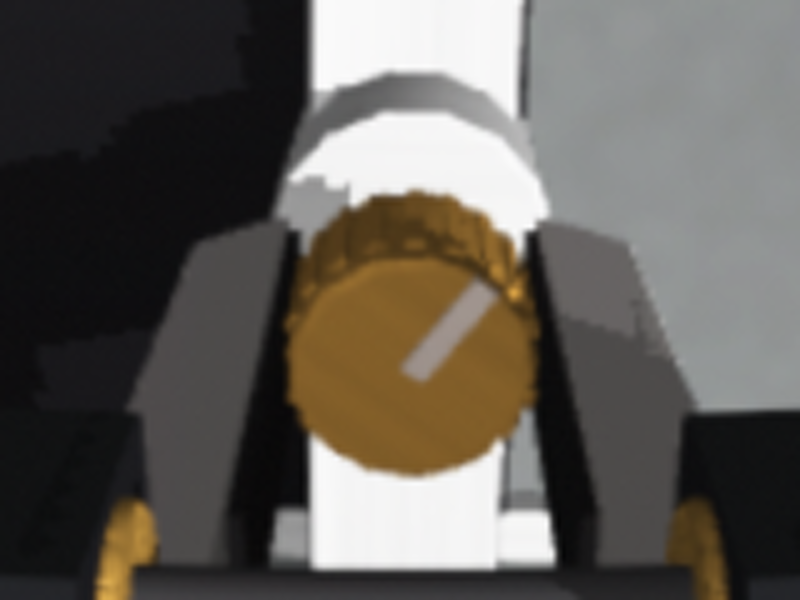

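There's still no slip: the white line is unchanged in the jaw frame, and the turn is 2.515 rad. I'll nudge to the end, watching the moment.

{"method": "play_rows", "body": {"deltas": [[[0, 0, 0, -0.04, 0, 0, 20], [0, 0, 0, 0, 0, 0, 20]]]}}

```text
time_s: 17.3
ee_pos: [0.5565, 0.0411, 0.095]
eef_rot: [2.82, 1.57, 2.659]
force: [-0.1, 2.5, -6.2]
grip_width: 0.0277
```

```bash
python3 - <<'E'
from station import ctrl
from h import *
ff(ctrl)
E
```

```text
t 17.3 p [556.53  41.05  95.03] Ftool [ 6.19  2.46 -0.55] F [-0.15  2.52 -6.19] M [ 0.62  -0.209 -0.153] g 27.68 q6 -1.402 yaw 80.75
```

{"method": "play_rows", "body": {"deltas": [[[0, 0, 0, -0.035, 0, 0, 20], [0, 0, 0, 0, 0, 0, 20]]]}}

```text
time_s: 17.5
ee_pos: [0.5565, 0.041, 0.0951]
eef_rot: [2.641, 1.57, 2.515]
force: [-0.5, 3.1, -6.2]
grip_width: 0.0274
```

```bash
python3 - <<'E'
from station import ctrl
from h import *
ff(ctrl)
E
```

```text
t 17.5 p [556.55  41.05  95.07] Ftool [ 6.23  3.02 -0.92] F [-0.53  3.11 -6.23] M [ 0.677 -0.135 -0.186] g 27.37 q6 -1.437 yaw 82.79
```

At 2.59 rad. I'll relax the lateral load, lower by about 0.8 mm so the screw rests on its thread, then release.

{"method": "play_rows", "body": {"deltas": [[[0.3, 0.3, -0.1, 0, 0, 0, 20], [0.3, 0.2, 0, 0, 0, 0, 20], [0.2, 0, 0, 0, 0, 0, 20], [0, 0, 0, 0, 0, 0, 20], [0, 0, 0, 0, 0, 0, 20]]]}}

```text
time_s: 18.0
ee_pos: [0.5566, 0.0412, 0.0943]
eef_rot: [-2.151, 1.571, -2.275]
force: [-0.7, -0.8, -6.0]
grip_width: 0.0274
```

{"method": "play_rows", "body": {"deltas": [[[0, 0, 0, 0, 0, 0, 26], [0, 0, 0, 0, 0, 0, 29], [0, 0, 0, 0, 0, 0, 34], [0, 0, 0, 0, 0, 0, 40], [0, 0, 0, 0, 0, 0, 50], [0, 0, 0, 0, 0, 0, 50]]]}}

```text
time_s: 18.6
ee_pos: [0.5568, 0.0414, 0.0945]
eef_rot: [0.253, 1.57, 0.13]
force: [-0.5, 0.5, -0.3]
grip_width: 0.0497
```

```bash
python3 - <<'E'
from station import ctrl,viewer
from h import *
ff(ctrl)
W=viewer.camera("wrist")
cv2.imwrite("pics/w13.png",cv2.resize(W["img"][180:300,240:400,::-1],None,fx=5,fy=5,interpolation=cv2.INTER_CUBIC))
E
```

```text
t 18.6 p [556.76  41.43  94.53] Ftool [ 0.31  0.42 -0.51] F [-0.45  0.48 -0.31] M [ 0.063 -0.164 -0.049] g 49.72 q6 -1.439 yaw 82.97
```

View pics/w13.png

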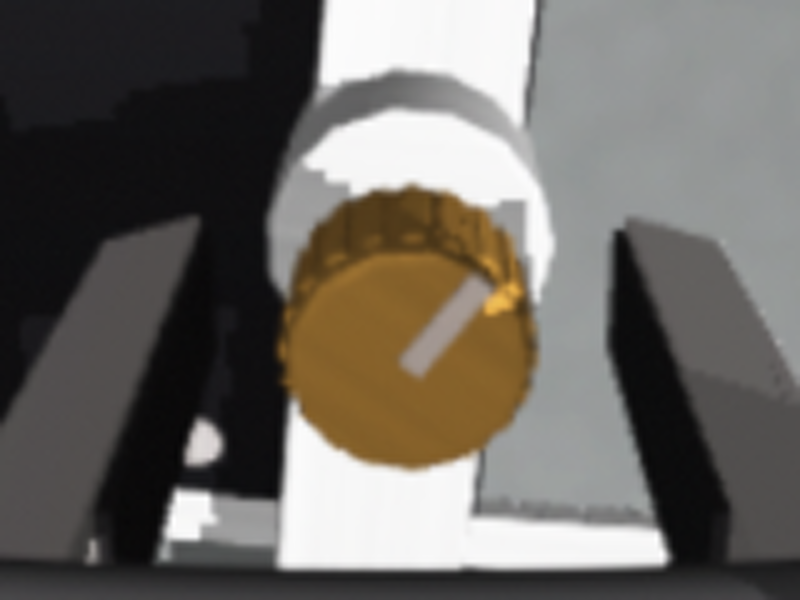

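The screw stays parked after release (line at the same angle, about 10 mm up). Next I'll retreat up and turn the jaws to lie along the head's x, so the tab is gripped by its 40 mm ends and the gripper body stays clear of the knob.

{"method": "play_rows", "body": {"deltas": [[[-8, 0, 0, 0, 0, 0, 60], [-15, 0, 0, 0, 0, 0, 60], [-20, 0, 0, 0, 0, 0, 60], [-20, 0, 0, 0, 0, 0, 60], [0, 0, 0, 0.14, 0, 0, 60], [0, 0, 0, 0.14, 0, 0, 60], [0, 0, 0, 0.14, 0, 0, 60], [0, 0, 0, 0.14, 0, 0, 60], [0, 0, 0, 0.14, 0, 0, 60], [0, 0, 0, 0.14, 0, 0, 60]]]}}

```text
time_s: 19.65
ee_pos: [0.5567, 0.0414, 0.158]
eef_rot: [1.074, 1.57, 0.105]
force: [0.7, -0.1, 0.6]
grip_width: 0.0602
```

{"method": "play_rows", "body": {"deltas": [[[0, 0, 0, 0.14, 0, 0, 60], [0, 0, 0, 0.14, 0, 0, 60], [0, 0, 0, 0.14, 0, 0, 60], [0, 0, 0, 0.14, 0, 0, 60], [0, 0, 0, 0.14, 0, 0, 60], [0, 0, 0, 0.133, 0, 0, 60], [0, 0, 0, 0, 0, 0, 60], [0, 0, 0, 0, 0, 0, 60]]]}}

```text
time_s: 20.45
ee_pos: [0.5567, 0.0414, 0.1578]
eef_rot: [1.869, 1.57, 0.077]
force: [0.1, 1.1, -0.6]
grip_width: 0.0604
```

```bash
python3 - <<'E'
from station import ctrl,viewer
from h import *
st(ctrl,(.5254,-.0916,.140))
c=viewer.camera("side")
cv2.imwrite("pics/s14.png",cv2.resize(c["img"][150:250,260:380,::-1],None,fx=6,fy=6,interpolation=cv2.INTER_CUBIC))
E
```

```text
t 20.45 p [556.72  41.4  157.75] F [ 0.08  1.08 -0.6 ] M [-0.012 -0.073  0.036] g 60.38 q [0.009 0.331 1.518 0.    1.293 0.23 ]
R [[0.0004, 0.9757, -0.2192], [0.0, -0.2192, -0.9757], [-1.0, 0.0004, -0.0001]] yjaw deg -12.66
delta tool mm [ 17.74  -1.42 136.63]
```

View pics/s14.png

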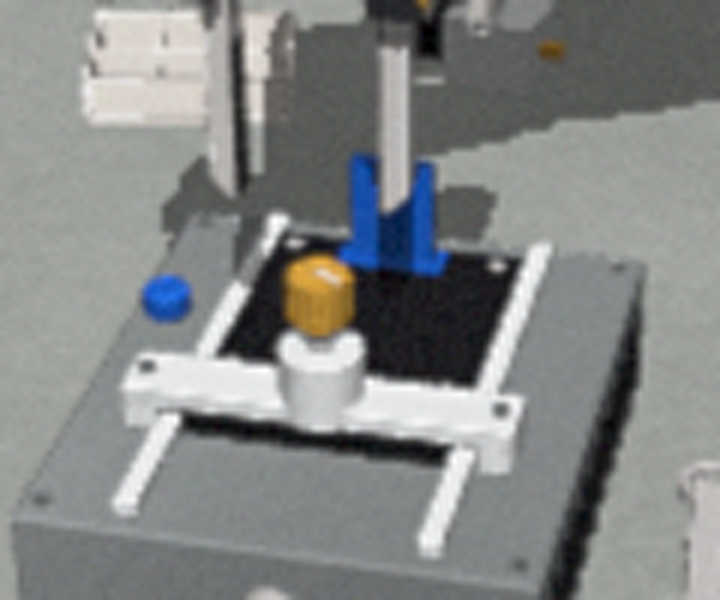

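The side view shows the knob standing clear of the boss with the shank visible beneath it, at about (322,345), so it's parked. Now to the tab.

{"method": "play_rows", "body": {"deltas": [[[0, -0.4, 22, 0, 0, 0, 60], [0, -0.5, 30, 0, 0, 0, 60], [0, -0.5, 30, 0, 0, 0, 60], [0, 0, 30, 0, 0, 0, 60], [0, 0, 24.6, 0, 0, 0, 60], [0, 0, 0, 0, 0, 0, 60], [0, 0, 0, 0, 0, 0, 60]]]}}

```text
time_s: 21.2
ee_pos: [0.5249, -0.0915, 0.1575]
eef_rot: [2.396, 1.571, 0.601]
force: [0.5, 0.1, -0.9]
grip_width: 0.06
```

```bash
python3 - <<'E'
from station import ctrl,viewer
from h import *
st(ctrl,(.5254,-.0916,.079))
c=viewer.camera("wrist");cv2.imwrite("pics/w15.png",cv2.resize(c["img"][150:320,200:440,::-1],None,fx=3.3,fy=3.3,interpolation=cv2.INTER_CUBIC))
c=viewer.camera("side");cv2.imwrite("pics/s15.png",cv2.resize(c["img"][130:230,260:380,::-1],None,fx=6,fy=6,interpolation=cv2.INTER_CUBIC))
E
```

```text
t 21.2 p [524.86 -91.47 157.5 ] F [ 0.47  0.09 -0.87] M [-0.044 -0.059  0.011] g 60.0 q [-0.241  0.275  1.591  0.     1.276 -0.017]
R [[0.0002, 0.975, -0.2222], [0.0001, -0.2222, -0.975], [-1.0, 0.0001, -0.0002]] yjaw deg -12.84
delta tool mm [7.85e+01 5.40e-01 2.00e-02]
```

View pics/w15.png

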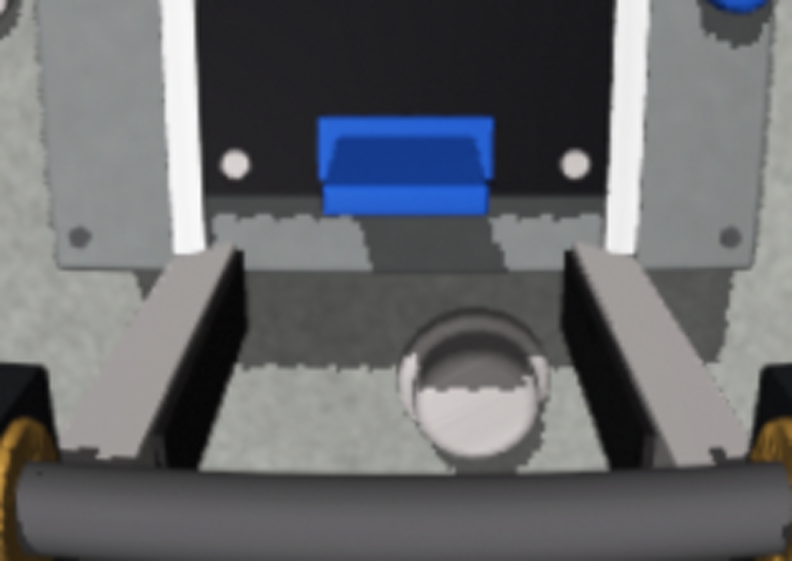

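View pics/s15.png

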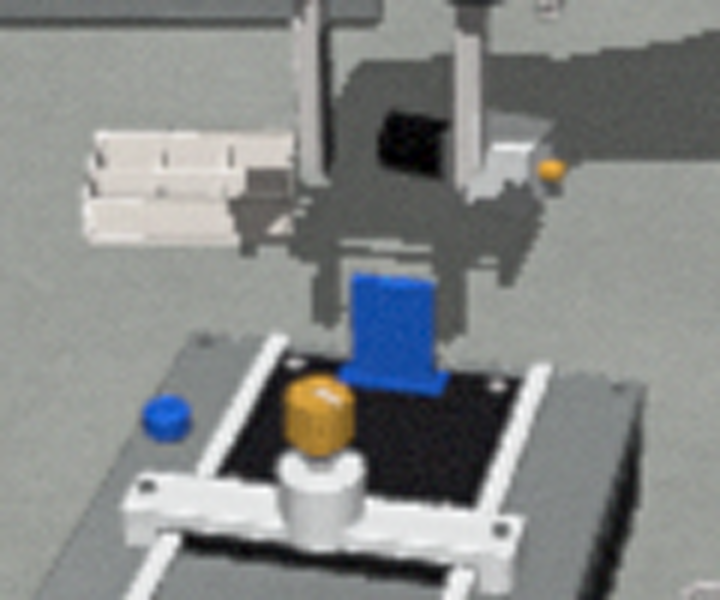

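The wrist view has the tab top centred at (405,199), and the finger midpoint is also at 405. I'll check the depth axis with a ray.

```bash
python3 - <<'E'
from station import ctrl,viewer
from h import *
W=viewer.camera("wrist");o=ctrl.get_obs();p=o["ee_pos"];R=Ro.from_euler("xyz",o["eef_rot"]).as_matrix()
for a in((322,185),(490,185),(322,213),(488,213)):
    oo,d=fray(W,(a[0]+.5)/3.3-.5+200,(a[1]+.5)/3.3-.5+150);q=oo+d*(.135-oo[2])/d[2];print(q.round(4),(R.T@(q-p)*1e3).round(1))
E
```

```text
[ 0.5063 -0.0827  0.135 ] [ 22.4 -20.   -3.5]
[ 0.5454 -0.0916  0.135 ] [22.4 20.2 -3.5]
[ 0.5046 -0.0896  0.135 ] [ 22.4 -20.2   3.5]
[ 0.5436 -0.0984  0.135 ] [22.4 19.8  3.5]
```

The tab measures 40 × 7 mm and is centred within 0.1 mm. Descending and gripping lightly.

{"method": "play_rows", "body": {"deltas": [[[15, 0.1, 0, 0, 0, 0, 60], [18, 0, 0, 0, 0, 0, 60], [18, 0, 0, 0, 0, 0, 60], [14, 0, 0, 0, 0, 0, 60], [8, 0, 0, 0, 0, 0, 60], [5, 0, 0, 0, 0, 0, 60], [0, 0, 0, 0, 0, 0, 50], [0, 0, 0, 0, 0, 0, 44], [0, 0, 0, 0, 0, 0, 36], [0, 0, 0, 0, 0, 0, 36]]], "grip_force": 15}}

```text
time_s: 22.35
ee_pos: [0.5253, -0.0916, 0.08]
eef_rot: [1.586, 1.57, -0.21]
force: [0.5, 0.4, 2.2]
grip_width: 0.0397
```

{"method": "play_rows", "body": {"deltas": [[[0, 0, 0, 0, 0, 0, 34], [0, 0, 0, 0, 0, 0, 34], [0, 0, 0, 0, 0, 0, 34]]]}}

```text
time_s: 22.65
ee_pos: [0.5253, -0.0916, 0.0799]
eef_rot: [1.541, 1.57, -0.255]
force: [-0.1, 0.6, 5.9]
grip_width: 0.0395
```

```bash
python3 - <<'E'
from station import ctrl,viewer
from h import *
ff(ctrl)
c=viewer.camera("wrist");cv2.imwrite("pics/w16.png",cv2.resize(c["img"][150:320,200:440,::-1],None,fx=3.3,fy=3.3,interpolation=cv2.INTER_CUBIC))
c=viewer.camera("side");cv2.imwrite("pics/s16.png",cv2.resize(c["img"][130:230,260:380,::-1],None,fx=6,fy=6,interpolation=cv2.INTER_CUBIC))
E
```

```text
t 22.65 p [525.25 -91.56  79.92] Ftool [-5.85 -0.23 -0.51] F [-0.11  0.55  5.85] M [-0.022  0.005 -0.02 ] g 39.51 q6 -0.016 yaw -12.89
```

View pics/w16.png

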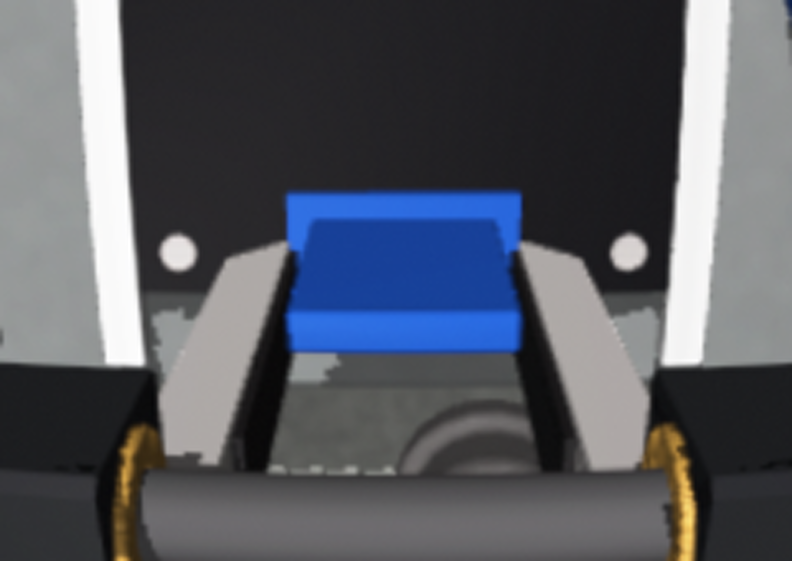

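View pics/s16.png

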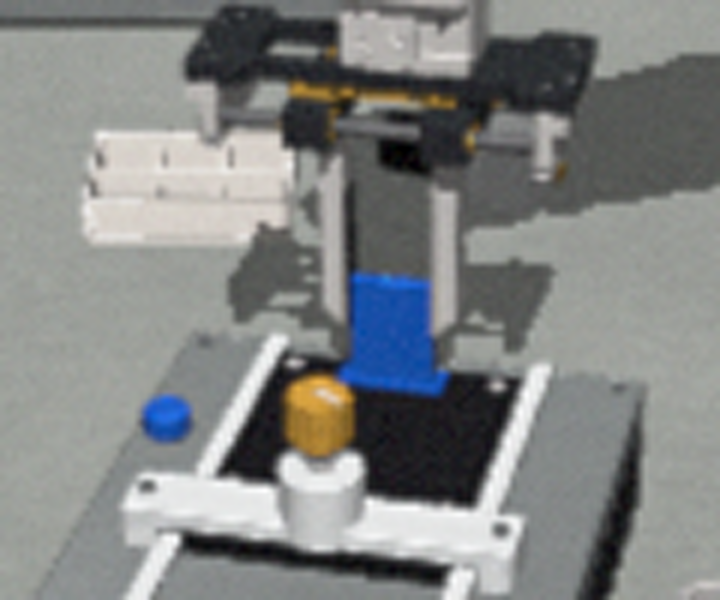

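The tab is gripped with a 39.5 mm opening. I'll relieve the small downward load, then slide along head +y (tool -z).

{"method": "play_rows", "body": {"deltas": [[[-0.7, 0, 0, 0, 0, 0, 34], [0, 0, -1, 0, 0, 0, 34], [0, 0, -2, 0, 0, 0, 34], [0, 0, -2, 0, 0, 0, 34], [0, 0, -2, 0, 0, 0, 34], [0, 0, 0, 0, 0, 0, 34], [0, 0, 0, 0, 0, 0, 34]]]}}

```text
time_s: 23.45
ee_pos: [0.5267, -0.0847, 0.08]
eef_rot: [1.652, 1.57, -0.144]
force: [5.1, -1.5, -2.4]
grip_width: 0.0399
```

```bash
python3 - <<'E'
from station import ctrl,viewer
from h import *
ff(ctrl)
c=viewer.camera("side");cv2.imwrite("pics/s17.png",cv2.resize(c["img"][130:230,260:380,::-1],None,fx=6,fy=6,interpolation=cv2.INTER_CUBIC))
E
```

```text
t 23.45 p [526.7  -84.69  80.04] Ftool [2.39 5.32 0.31] F [ 5.12 -1.49 -2.39] M [-0.349 -1.058 -0.02 ] g 39.85 q6 -0.003 yaw -12.89
```

View pics/s17.png

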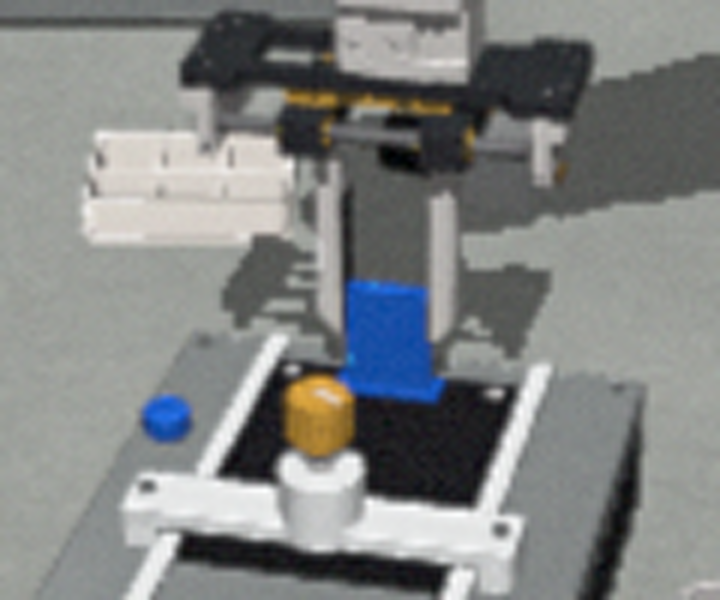

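The shield moves freely and the tab has advanced. I'll correct the small side load and continue.

{"method": "play_rows", "body": {"deltas": [[[0, 0.5, -4, 0, 0, 0, 34], [0, 0, -5, 0, 0, 0, 34], [0, 0, -5, 0, 0, 0, 34], [0, 0, -5, 0, 0, 0, 34], [0, 0, -5, 0, 0, 0, 34], [0, 0, -4, 0, 0, 0, 34], [0, 0, 0, 0, 0, 0, 34]]]}}

```text
time_s: 24.2
ee_pos: [0.5332, -0.0565, 0.08]
eef_rot: [-2.679, 1.57, 1.809]
force: [-0.3, 2.5, 0.7]
grip_width: 0.0399
```

```bash
python3 - <<'E'
from station import ctrl,viewer
from h import *
ff(ctrl)
E
```

```text
t 24.2 p [533.23 -56.48  79.97] Ftool [-0.69 -0.88 -2.33] F [-0.34  2.46  0.69] M [ 0.472 -0.119 -0.07 ] g 39.94 q6 0.05 yaw -12.86
```

{"method": "play_rows", "body": {"deltas": [[[0, 0, -5, 0, 0, 0, 34], [0, 0, -5, 0, 0, 0, 34], [0, 0, -5, 0, 0, 0, 34], [0, 0, -5, 0, 0, 0, 34], [0, 0, -4, 0, 0, 0, 34], [0, 0, 0, 0, 0, 0, 34], [0, 0, 0, 0, 0, 0, 34]]]}}

```text
time_s: 24.9
ee_pos: [0.5385, -0.0334, 0.08]
eef_rot: [-2.755, 1.57, 1.733]
force: [-3.8, 4.0, 0.3]
grip_width: 0.0397
```

{"method": "play_rows", "body": {"deltas": [[[0, 0, -1.5, 0, 0, 0, 34], [0, 0, -1.5, 0, 0, 0, 34], [0, 0, 0, 0, 0, 0, 34], [0, 0, 0, 0, 0, 0, 34]]]}}

```text
time_s: 25.3
ee_pos: [0.539, -0.0313, 0.08]
eef_rot: [-1.084, 1.57, -2.88]
force: [-5.4, -0.2, 1.2]
grip_width: 0.04
```

```bash
python3 - <<'E'
from station import ctrl,viewer
from h import *
ff(ctrl)
print(np.linalg.norm(ctrl.get_obs()["ee_pos"][:2]*1e3-[525.25,-91.56]))
E
```

```text
t 25.3 p [539.02 -31.3   79.98] Ftool [-1.24 -5.2   1.4 ] F [-5.38 -0.21  1.24] M [-0.138  0.662 -0.018] g 39.98 q6 0.099 yaw -12.9
61.813880710646636
```

{"method": "play_rows", "body": {"deltas": [[[0, -0.5, -1.2, 0, 0, 0, 34], [0, 0, -1.2, 0, 0, 0, 34], [0, 0, -0.6, 0, 0, 0, 34], [0, 0, 0, 0, 0, 0, 34], [0, 0, 0, 0, 0, 0, 34]]]}}

```text
time_s: 25.8
ee_pos: [0.5396, -0.0281, 0.08]
eef_rot: [1.708, 1.57, -0.088]
force: [1.4, -2.9, -3.7]
grip_width: 0.0398
```

```bash
python3 - <<'E'
from station import ctrl,viewer
from h import *
ff(ctrl)
print(np.linalg.norm(ctrl.get_obs()["ee_pos"][:2]*1e3-[525.25,-91.56]))
E
```

```text
t 25.8 p [539.64 -28.13  80.04] Ftool [3.67 2.05 2.49] F [ 1.44 -2.88 -3.66] M [-0.582 -0.547  0.01 ] g 39.8 q6 0.105 yaw -12.89
65.03789632448321
```

{"method": "play_rows", "body": {"deltas": [[[0, 0, -0.6, 0, 0, 0, 34], [0, 0, -0.6, 0, 0, 0, 34], [0, 0, 0, 0, 0, 0, 34], [0, 0, 0, 0, 0, 0, 34]]]}}

```text
time_s: 26.2
ee_pos: [0.5397, -0.0281, 0.0801]
eef_rot: [0.272, 1.569, -1.524]
force: [-0.4, -10.3, -2.4]
grip_width: 0.0398
```

```bash
python3 - <<'E'
from station import ctrl,viewer
from h import *
ff(ctrl)
print(np.linalg.norm(ctrl.get_obs()["ee_pos"][:2]*1e3-[525.25,-91.56]))
E
```

```text
t 26.2 p [539.7  -28.06  80.08] Ftool [ 2.38  1.92 10.13] F [ -0.39 -10.3   -2.36] M [-2.024e+00 -2.110e-01  2.000e-03] g 39.76 q6 0.107 yaw -12.91
65.12417601908419
```

At the hard stop: 65.1 mm of travel and the force is up to 10 N. I'll relax, release and retreat.

{"method": "play_rows", "body": {"deltas": [[[0, 0, 0.7, 0, 0, 0, 34], [0, 0, 0, 0, 0, 0, 38], [0, 0, 0, 0, 0, 0, 44], [0, 0, 0, 0, 0, 0, 56], [0, 0, 0, 0, 0, 0, 60], [0, 0, 0, 0, 0, 0, 60], [-8, 0, 0, 0, 0, 0, 60], [-15, 0, 0, 0, 0, 0, 60], [-20, 0, 0, 0, 0, 0, 60], [-25, 0, 0, 0, 0, 0, 60]]]}}

```text
time_s: 27.2
ee_pos: [0.5392, -0.0275, 0.1489]
eef_rot: [-1.581, 1.57, 2.906]
force: [-0.1, 0.4, 1.3]
grip_width: 0.06
```

{"method": "play_rows", "body": {"deltas": [[[-30, 0, 0, 0, 0, 0, 60], [-30, 0, 20, 0, 0, 0, 60], [-20, 0, 30, 0, 0, 0, 60], [0, 0, 30, 0, 0, 0, 60], [0, 0, 30, 0, 0, 0, 60], [0, 0, 30, 0, 0, 0, 60], [0, 0, 30, 0, 0, 0, 60], [0, 0, 20, 0, 0, 0, 60], [0, 0, 0, 0, 0, 0, 60], [0, 0, 0, 0, 0, 0, 60]]]}}

```text
time_s: 28.2
ee_pos: [0.4971, -0.2126, 0.2284]
eef_rot: [2.146, 1.57, 0.349]
force: [0.2, 0.3, 0.3]
grip_width: 0.06
```

```bash
python3 - <<'E'
from station import ctrl,viewer
from h import *
ff(ctrl)
c=viewer.camera("side");cv2.imwrite("pics/s18.png",cv2.resize(c["img"][160:260,260:380,::-1],None,fx=6,fy=6,interpolation=cv2.INTER_CUBIC))
for b in blobs(c["img"],(105,120,50),(130,255,255),(255,165,375,270)):print(b[0])
c=viewer.camera("top");cv2.imwrite("pics/t18.png",cv2.resize(c["img"][140:280,220:400,::-1],None,fx=4.2,fy=4.2,interpolation=cv2.INTER_CUBIC))
cv2.imwrite("pics/t18f.png",c["img"][:,:,::-1])
E
```

```text
t 28.2 p [ 497.15 -212.58  228.42] Ftool [-0.25  0.1  -0.31] F [0.17 0.28 0.25] M [ 0.028 -0.056 -0.014] g 60.04 q6 -0.246 yaw -12.93
[324.17 197.08]
[287.33 199.35]
```

View pics/s18.png

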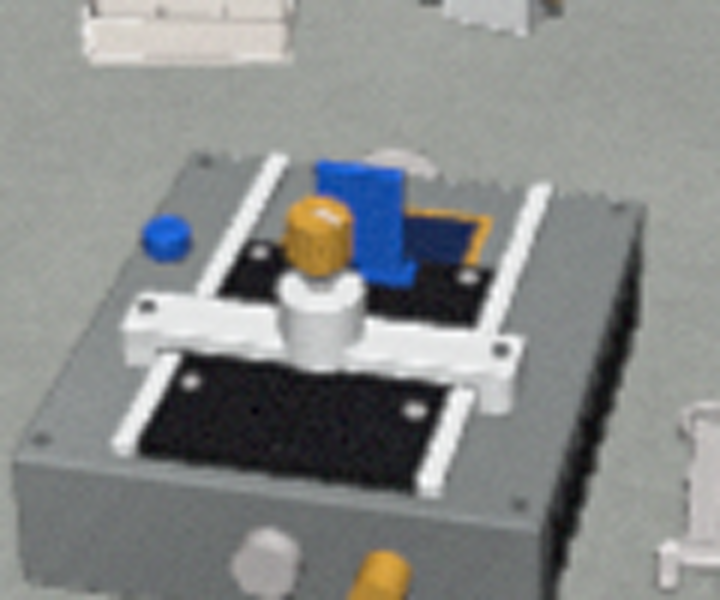

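View pics/t18.png

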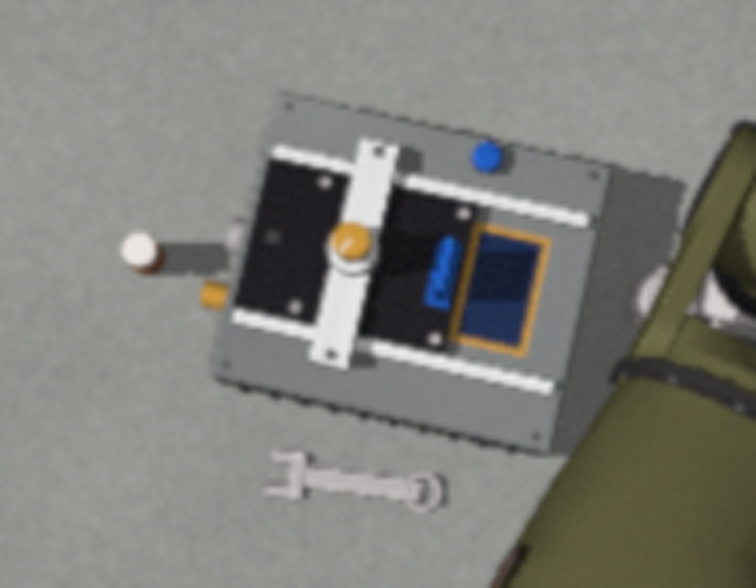

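Both views show the window uncovered, the tab next to the bridge, the knob parked up, and the cap, wrench and vial unmoved. One last check of the shield's travel from its corner screws, then I'll hand in.

```bash
python3 - <<'E'
from station import ctrl,viewer,hand_in
from h import *
S=viewer.camera("side")
f=lambda U,V,y:onz(S,(U+.5)/6-.5+(255 if y==165 else 260),(V+.5)/6-.5+y,.080)
for a,b in(((325,152),(260,250)),((527,176),(468,275))):
    d=f(*b,160)-f(*a,165);print("shield travel mm",np.linalg.norm(d)*1e3,np.degrees(np.arctan2(d[1],d[0])))
ff(ctrl)
print(hand_in())
E
```

```text
shield travel mm 64.11879105531456 77.48054448325023
shield travel mm 63.30416154230127 76.63606004623348
t 28.35 p [ 497.41 -211.89  228.29] Ftool [-0.22  0.53  0.2 ] F [ 0.47 -0.31  0.22] M [-0.03  -0.08  -0.025] g 59.95 q6 -0.247 yaw -12.83
the job is handed in; nothing more can be done
None
```

I unlocked and opened the shield and handed the job in at 28.4 s of the 70 s; `hand_in()` gives no verdict.

- **Screw lift:** I pulled it up until it met the hard stop at about 5 mm of rise. The wrist force peaked at 14.4 N there; less the spring pull of about 5 N, roughly 9 N was on the thread. I then backed off to mid-play.
- **Screw turn:** I turned it counter-clockwise to 2.59 rad with the climb matched. The white line stayed fixed in the jaws, so the knob did not slip. After release it stayed up on its own.
- **Shield:** I gripped the blue tab and slid it until it met the stop, where the force rose to 10 N, then let go and moved the arm clear.

**Final checks:**
- **Pictures:** They show the knob standing clear of the boss, the window uncovered, and the cap, wrench and vial in place. I did not compare the other loose items closely.
- **Contact:** The last wrist force was near zero.

**Disagreements:**
- **Fingertips:** In the pictures they sit about 36 mm behind the reported TCP, not at it. My first close on the knob shut in the air above it. I relied on the images from then on, and the 27.5 mm grip on the 28 mm knob confirmed it.
- **Shield travel:** It measured 65.1 mm by the arm but 63.3 to 64.1 mm by camera. The gap is within the camera's 2 mm calibration, and the rise in force marks the hard stop.

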